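Complete the tube row, then mix the sample on the guarded touch mixer

ROBOT

A 6-joint arm with a two-finger parallel gripper is mounted at the origin on a cart in front of the work surface, level with it; the furniture and walls round the work are solid. World frame = base frame: x ahead of the robot, y to its left, z up, the work surface at z = 0. Lengths are in mm, angles in degrees, forces in N, time in s.
With the tool pointing down it reaches from about 350 to 850 mm from the base axis. Payload 8.1 kg.
Tool frame: the origin (TCP) lies at the very end of the fingers, on their centre line; the grasp point (between the pads) lies 19 mm behind it (r.grip_depth is the distance from the TCP to the grasp point, in mm); z points along the fingers, y is the direction in which the jaws open and shut (so a half turn about z gives the same grasp; the last joint's range is limited). The gripper opens to 85 mm and grips with 20 to 120 N. Pads are 22 mm wide; open, the fingers measure 114 mm over their backs; the gripper's body (76 mm by 85 mm) begins 54 mm behind the grasp point. The pads swing forward as they close: fully open they stand 13 mm farther back than shut.
Start: joints at [71.769, 7.471, 85.268, -0, 87.261, -4.893], TCP at [138.399, 583.824, 207.092] pointing down, gripper open.
Joint ranges: [-169.43, 169.43], [-51.17, 129.36], [1.28, 143.12], [-76.62, 256.62], [0, 156.53], [-152.29, 152.29]. Speed limits (degrees/s): [136.94, 136.94, 159.86, 180, 180, 180].

INTERFACE

Orientations are given as [roll, pitch, yaw] about the fixed x, y, z axes, in that order (R = Rz(yaw) Ry(pitch) Rx(roll)).
In Python, from bench import status, viewer, hand_in, r gives the robot as it stands.
- The arm moves only by the shell command python3 -m crank 'ROWS' [OPENING] [FORCE]. ROWS is a JSON object of lists of equal length, an entry for each row: "slide": the shift along the tool's x, y, z in m, a list of three; "twist": the turn about the tool's z in rad. A call has 1 to 8 rows; each row shifts and turns the commanded pose from where the row before left it, along the tool's axes as they then stand; what a row does not reach is not made up. A row lasts 1/10 s, in which the tool goes at most 50 mm and 8.59 degrees, less where a joint would pass 70% of its speed; a pose out of reach is approached as far as the arm can. A call with a gripper value outside its range is refused whole. OPENING is the closure, from 0 (fully open) to 1 (shut), set as the call begins (- or left out, the last holds). The fingers move at their own pace and stop on an object; FORCE is the grip in N (left out, the last holds). Time passes only in rows, so rows that do not move let the fingers close. It gives the time, the measured TCP pose, the force and the opening at its end, in the units of the state.
- status.sense(): the state, without advancing time (a new reading comes with each control period).
- viewer.snapshot(name): name is "side" or "top"; returns a dict with "img" (480x640x3 uint8, red, green, blue), "fx", "fy", "cx", "cy" (pixels), "R" (3x3) and "t" (3): a world point X has camera coordinates R X + t. Camera axes: x right, y down, z forward; pixel columns grow to the right and rows downward; lengths in mm; the calibration is good to about 2 mm. A picture is of the moment at which its call begins. There is no depth.
- hand_in(): hands the job in, once; it reports no verdict.
The state is a dict: "time": time; "joint_pos": joint angles; "qd": joint speeds; "joint_efforts": joint torques, N m; "tool_pos": TCP position; "tcp_rot": TCP orientation; "ft_force": force on the tool from outside, world axes, zero at the start; "wrist_torque": the same for the moment, N m; "finger_gap": finger opening in mm.
Only numpy, scipy, OpenCV 4.12 (cv2) and the standard library are available. Lean on these libraries where they do the work, as an engineer would, in place of code of your own. Each camera call takes 0.05 s, during which the arm holds its last target.

TASK

Set up the assay: put the two spare blue-capped tubes that stand next to the orange-capped one at the front of the bench fully down into the two free places of the blue rack's middle row, leaving the tubes already there and the things lying around alone. Then, because the sample settles if it is mixed too early, pass the orange-capped sample tube upright through the round port of the mixer's splash guard and press the rubber cup down gently, about 6 mm of its 8 mm travel, so that the mixer is switched on. Finish while still holding the tube there: do not let go of it.

Things in the scene. Friction and masses are not known exactly. Their poses are not given: they have to be found in the camera images.
- rack: blue tube rack, 3 x 6 square places, fixed; 116 (its x) x 225 (its y) x 82 mm high, origin under its centre, z up. The middle row runs along its y axis, place centres at y = -91.5, -54.5, -18, +18, +54.5, +91.5 mm. Four of these places hold tubes, two (different each time) are free; the outer rows are empty
- row (a point): centre of the rack's middle row, on the rack's floor 5 mm above the bench; axes as the rack. Each place of the row is an opening 32 mm wide through two grids (tops at 48 and 81 mm above the bench). A tube seated on the floor has its half-way point 57 mm above this point and its cap 105 to 119 mm above the bench
- racked_0_mid (a point): half-way up (57 mm above the foot) a blue-capped tube that already stands in the middle row of the rack; 34 mm across the cap, 114 mm tall: transparent wall 29 mm across (28.8 mm) from the foot to 100 mm up, ribbed cap 34 mm across from 100 to 114 mm; flat foot; 20 to 60 g; z up the tube
- racked_1_mid (a point): half-way up (57 mm above the foot) a blue-capped tube that already stands in the middle row of the rack; 34 mm across the cap, 114 mm tall: transparent wall 29 mm across (28.8 mm) from the foot to 100 mm up, ribbed cap 34 mm across from 100 to 114 mm; flat foot; 20 to 60 g; z up the tube
- racked_2_mid (a point): half-way up (57 mm above the foot) a blue-capped tube that already stands in the middle row of the rack; 34 mm across the cap, 114 mm tall: transparent wall 29 mm across (28.8 mm) from the foot to 100 mm up, ribbed cap 34 mm across from 100 to 114 mm; flat foot; 20 to 60 g; z up the tube
- racked_3_mid (a point): half-way up (57 mm above the foot) a blue-capped tube that already stands in the middle row of the rack; 34 mm across the cap, 114 mm tall: transparent wall 29 mm across (28.8 mm) from the foot to 100 mm up, ribbed cap 34 mm across from 100 to 114 mm; flat foot; 20 to 60 g; z up the tube
- spare_0_mid (a point): half-way up (57 mm above the foot) a spare blue-capped tube, standing on the bench at the start; 34 mm across the cap, 114 mm tall: transparent wall 29 mm across (28.8 mm) from the foot to 100 mm up, ribbed cap 34 mm across from 100 to 114 mm; flat foot; 20 to 60 g; z up the tube. The two spares are alike
- spare_1_mid (a point): half-way up (57 mm above the foot) a spare blue-capped tube, standing on the bench at the start; 34 mm across the cap, 114 mm tall: transparent wall 29 mm across (28.8 mm) from the foot to 100 mm up, ribbed cap 34 mm across from 100 to 114 mm; flat foot; 20 to 60 g; z up the tube. The two spares are alike
- sample_mid (a point): half-way up (57 mm above the foot) the orange-capped sample tube, standing on the bench at the start; 34 mm across the cap, 114 mm tall: transparent wall 29 mm across (28.8 mm) from the foot to 100 mm up, ribbed cap 34 mm across from 100 to 114 mm; flat foot; 20 to 60 g; z up the tube
- sample_foot (a point): centre of the underside of the sample tube; same axes
- spare_0: spare tube 0, origin at the centre of its foot
- spare_1: spare tube 1, origin at the centre of its foot
- sample: sample tube, origin at the centre of its foot
- port (a point): centre of the round port in the mixer's splash guard, at the plate's upper face, 150 mm above the bench; z up. The port goes through the 6 mm plate and is 30.8 mm wide: 2 mm more than the tube's wall, less than its cap. A blue rim 3 mm high, 45 mm across outside and 35 mm inside, surrounds it on top
- mixer: touch mixer, fixed to the bench: white and grey housing 150 x 122 mm, 74 mm high; above it a grey guard plate 108 x 100 mm on four steel pillars (nuts 3 mm high, 60 mm from the port; nothing else stands above the plate). Origin under the common axis of port and cup; the front panel with knob and green rocker faces its -x
- cup_floor (a point): centre of the floor of the mixer's black rubber cup, straight below the port; 100 mm above the bench (50 mm below the plate's top) when the cup is up; moves with the cup. The cup's inside is 34 mm or more across and 6 mm deep
- cup (a joint): how far the rubber cup is pressed down, in m: 0 up, 0.008 at the stop. Its spring pushes back with 2.5 N at 0 and 6.5 N at the stop; from 0.004 (4.5 N) on the mixer counts as switched on. The weight of a tube does not press it
- red_pot: bystander: white sample pot with a red cap, 29 mm across, 46 mm tall, origin under its centre
- timer: bystander: white bench timer, 66 x 66 x 16 mm, origin under its centre
- tape: bystander: roll of green tape lying flat, 64 mm across, 19 mm high, origin under its centre
- marker: bystander: blue-capped marker lying on the bench, 126 mm long (its y), 14 mm high, origin under its centre
- media: bystander: orange-capped bottle with pink medium, 69 mm across, 136 mm tall, origin under its centre
Not all that is in view belongs to the job. Of the things that look like the sample, take the one that is farthest to the robot's right at the start.

How it is judged:
By the outcome, as a careful person would: the job done as asked, in the order asked, and still so for the second after the job is handed in, while the arm keeps its last pose, push and grip.
It also fails if it takes over 72 s, if anything falls off the work surface, if the arm or the gripper's body presses on something with over 40 N, if the wrist force passes 120 N, or if a joint passes its speed limit or range.

## Working session

There is one attempt and no reset: what is moved stays moved. The work goes in short steps, Python scripts to look and compute and a shell command to move; the robot and the scene stay as the last step left them, time stands still between calls to the robot, and variables do not carry over. Pictures are saved under pics/ and viewed, and the job is handed in when it is done.

```bash
ls; mkdir -p pics; python3 - <<'E'
from bench import status, viewer, r
import cv2
print(status.sense())
for n in("side","top"):
    s=viewer.snapshot(n); cv2.imwrite(f"pics/{n}0.png",s["img"][:,:,::-1]); print(n,{k:s[k] for k in s if k!="img"})
E
```

```text
pics
{'time': 0.0, 'joint_pos': array([ 7.17699163e+01,  7.51574591e+00,  8.53303967e+01, -8.57614590e-04,
        8.72624101e+01, -4.89398276e+00]), 'qd': array([-0.04483633, -0.04701692,  0.05176225,  0.02986414, -0.05984587,
        0.04664032]), 'joint_efforts': array([ 1.04425057e-03, -5.69403827e+01, -5.00541973e+01,  6.04860520e-05,
        1.52332813e-02,  1.53094241e-06]), 'tool_pos': array([138.19945433, 583.24004032, 206.02713099]), 'tcp_rot': array([-1.79891770e+02, -8.40743596e-03,  1.66663933e+02]), 'ft_force': array([ 0.14946184, -0.0630042 , -0.40448346]), 'wrist_torque': array([ 0.02737993,  0.03534214, -0.00919189]), 'finger_gap': 85.42087019271061}
side {'fx': 487.96981273718865, 'fy': 487.96981273718865, 'cx': 318.06134431822903, 'cy': 236.95140613589578, 'R': array([[ 8.63823882e-01, -5.03793659e-01, -5.00971572e-04],
       [-2.73623875e-01, -4.68330554e-01, -8.40116937e-01],
       [ 4.23010965e-01,  7.25850151e-01, -5.42405090e-01]]), 't': array([-435.41942929,  309.48941497,  861.30668096])}
top {'fx': 480.32516153322825, 'fy': 480.32516153322825, 'cx': 313.9978069383565, 'cy': 241.18888037499846, 'R': array([[ 0.01154096, -0.9999095 , -0.00691315],
       [-0.99087396, -0.01050758, -0.13438153],
       [ 0.13429672,  0.00840095, -0.99090555]]), 't': array([ 114.85092739,  557.49817001, 1398.28434494])}
```

View pics/side0.png

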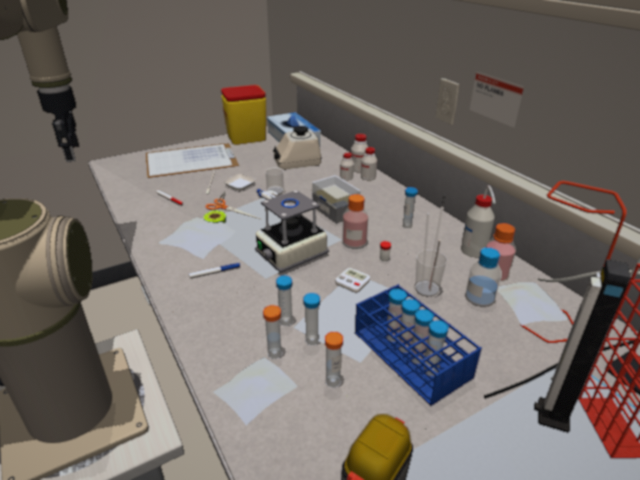

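View pics/top0.png

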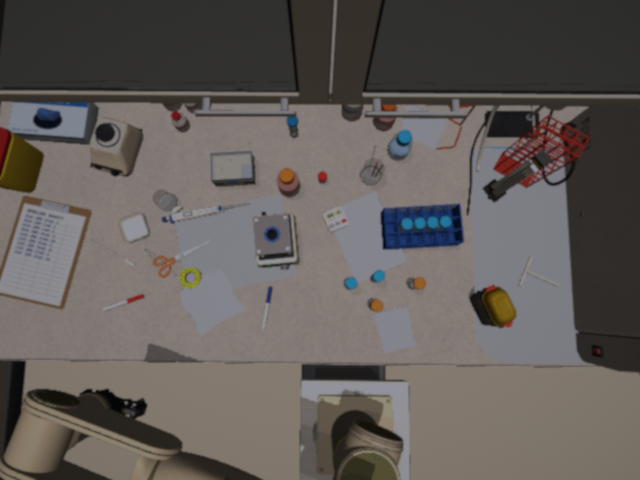

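```bash
python3 - <<'E'
import cv2
t=cv2.imread("pics/top0.png"); s=cv2.imread("pics/side0.png")
cv2.imwrite("pics/t_a.png",cv2.resize(t[190:325,330:475],None,fx=5,fy=4.4,interpolation=cv2.INTER_CUBIC)[:600,:800])
cv2.imwrite("pics/t_b.png",cv2.resize(t[200:280,240:340],None,fx=7,fy=7,interpolation=cv2.INTER_CUBIC))
cv2.imwrite("pics/s_a.png",cv2.resize(s[265:405,250:490],None,fx=3.3,fy=3.3,interpolation=cv2.INTER_CUBIC))
cv2.imwrite("pics/s_b.png",cv2.resize(s[180:270,240:340],None,fx=6.5,fy=6.5,interpolation=cv2.INTER_CUBIC))
E
```

```text
(no output)
```

View pics/t_a.png

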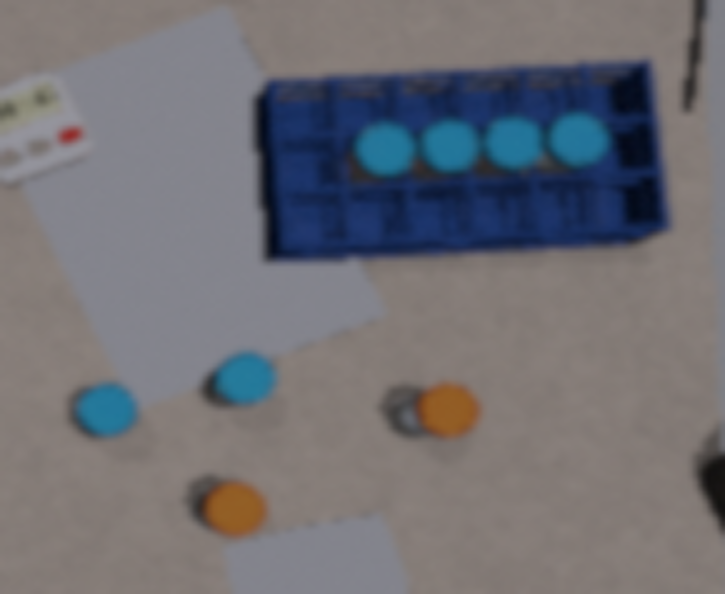

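View pics/t_b.png

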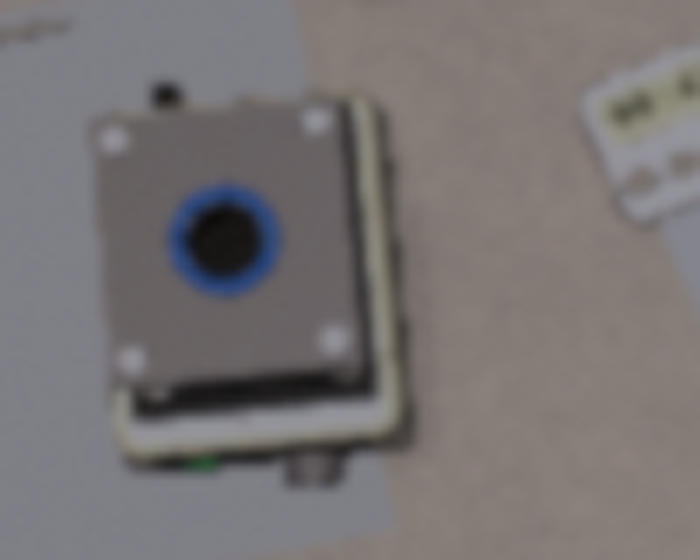

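View pics/s_a.png

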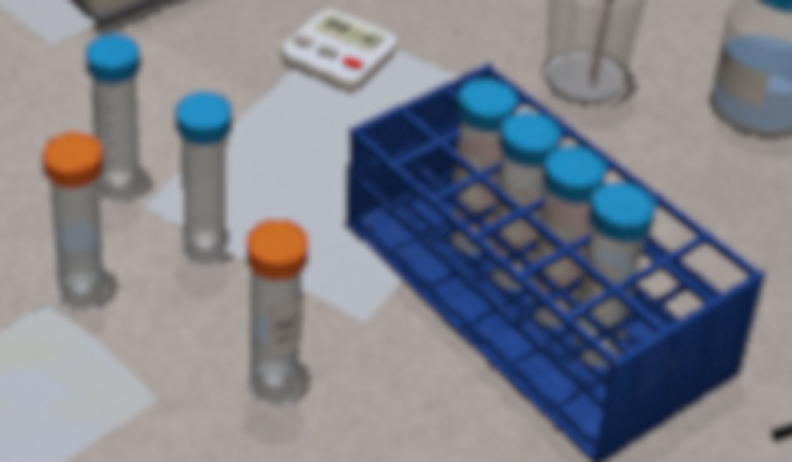

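View pics/s_b.png

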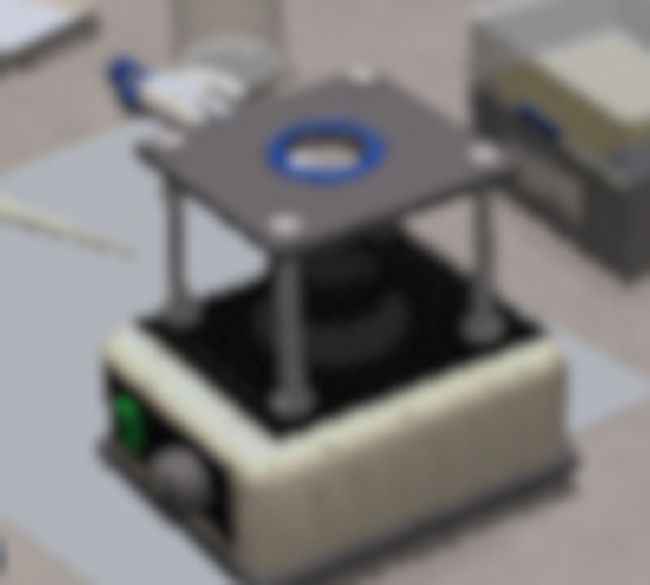

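```bash
cat > h.py <<'E'
import numpy as np, cv2
from bench import viewer
from scipy.optimize import least_squares
def snap(n): return viewer.snapshot(n)
def proj(s,X):
    X=np.atleast_2d(X)@s["R"].T+s["t"]
    return np.c_[s["fx"]*X[:,0]/X[:,2]+s["cx"], s["fy"]*X[:,1]/X[:,2]+s["cy"]]
A=np.linspace(0,2*np.pi,72,endpoint=False); C=np.c_[np.cos(A),np.sin(A)]
def cyl(x,y,d,z0,z1):
    return np.vstack([np.c_[x+d/2*C[:,0],y+d/2*C[:,1],0*A+z] for z in (z0,z1)])
def hullcen(p):
    h=cv2.convexHull((p*1).astype(np.float32)); m=cv2.moments(h); return np.array([m["m10"]/m["m00"],m["m01"]/m["m00"]])
def mask(img,col):
    h=cv2.cvtColor(img,cv2.COLOR_RGB2HSV).astype(int); H,S,V=h[...,0],h[...,1],h[...,2]
    if col=="cyan": return ((H>=94)&(H<=106)&(S>130)&(V>90))
    if col=="orange": return ((H>=5)&(H<=17)&(S>130)&(V>80))
    if col=="blue": return ((H>=104)&(H<=122)&(S>90))
def blobs(img,col,amin=25,box=None):
    m=mask(img,col).astype(np.uint8)
    n,l,st,ce=cv2.connectedComponentsWithStats(m,connectivity=4)
    return [(ce[i].round(2),st[i][4]) for i in range(1,n) if st[i][4]>=amin]
def unproj(s,uv,z):
    d=np.array([(uv[0]-s["cx"])/s["fx"],(uv[1]-s["cy"])/s["fy"],1.]); d=s["R"].T@d; c=-s["R"].T@s["t"]
    return c+d*(z-c[2])/d[2]
E
python3 - <<'E'
from h import *
S={n:snap(n) for n in("side","top")}
np.set_printoptions(suppress=True,precision=2)
for n in S:
    for c in("cyan","orange","blue"): 
        print(n,c)
        for b in blobs(S[n]["img"],c): print("  ",b[0],b[1],unproj(S[n],b[0],{"cyan":108,"orange":108,"blue":151}[c])[:2])
E
```

```text
side cyan
   [304.81 121.67] 81 [931.91 830.51]
   [411.36 191.02] 89 [916.45 200.1 ]
   [489.83 256.71] 259 [ 865.08 -131.14]
   [283.78 281.9 ] 164 [433.16  17.59]
   [418.67 311.9 ] 914 [ 611.78 -192.62]
   [613.39 290.83] 72 [ 988.29 -339.95]
   [311.46 299.92] 184 [454.09 -60.26]
side orange
   [244.02  99.04] 53 [ 846.13 1197.85]
   [590.48 193.64] 391 [1325.55  -56.77]
   [355.69 202.36] 231 [748.93 223.55]
   [216.76 205.02] 110 [428.72 394.09]
   [592.34 209.43] 124 [1251.14 -113.39]
   [504.11 232.61] 350 [969.53 -77.38]
   [613.27 242.89] 83 [1151.27 -234.62]
   [271.76 312.85] 234 [370.98 -55.08]
   [333.54 340.19] 250 [ 433.83 -174.64]
   [355.39 474.46] 41 [ 328.03 -400.73]
side blue
   [299.96 121.64] 254 [859.64 732.88]
   [289.81 202.89] 74 [563.33 238.3 ]
   [229.53 266.46] 70 [338.99  66.52]
   [412.81 350.65] 5508 [ 507.61 -294.76]
   [410.77 295.96] 26 [ 591.9  -186.76]
top cyan
   [291.68 120.51] 73 [904.59 190.28]
   [404.24 136.47] 136 [ 858.7  -140.04]
   [426.05 222.  ] 519 [ 605.36 -198.74]
   [378.33 275.67] 95 [450.74 -61.68]
   [350.84 282.86] 99 [429.7   15.59]
top orange
   [388.85 106.62] 78 [949.94 -95.92]
   [286.19 175.63] 169 [737.58 203.22]
   [164.39 264.77] 122 [474.86 543.11]
   [419.07 282.85] 103 [ 431.87 -175.76]
   [376.42 305.07] 106 [368.68 -55.83]
top blue
   [ 65.86 103.41] 182 [933.05 838.08]
   [ 46.93 117.69] 376 [889.67 889.01]
   [420.79 227.46] 2547 [ 582.23 -174.17]
   [271.57 234.04] 118 [559.55 237.4 ]
   [268.81 294.33] 43 [394.05 241.02]
```

```bash
cat >> h.py <<'E'
def tubefit(S,col,guess,d=34,z0=100,z1=114):
    ob={}
    for n in S:
        p=hullcen(proj(S[n],cyl(*guess,d,z0,z1)))
        bs=blobs(S[n]["img"],col,20); b=min(bs,key=lambda b:np.hypot(*(b[0]-p))); 
        m=cv2.convexHull(proj(S[n],cyl(*guess,d,z0,z1)).astype(np.float32)); 
        ob[n]=(b[0],b[1],cv2.contourArea(m))
    f=lambda q:np.concatenate([hullcen(proj(S[n],cyl(*q,d,z0,z1)))-ob[n][0] for n in S])
    o=least_squares(f,guess,diff_step=1e-3); return o.x,o.fun,[v[1:] for v in ob.values()]
E
python3 - <<'E'
from h import *
from scipy.optimize import minimize
S={n:snap(n) for n in("side","top")}
np.set_printoptions(suppress=True,precision=2)
for nm,c,g in(("sp0","cyan",(431,17)),("sp1","cyan",(452,-61)),("sample","orange",(433,-175)),("decoy","orange",(370,-55))):
    print(nm,*tubefit(S,c,g))
    for n in S: print("   ",n,tubefit({n:S[n]},c,g)[0])
# port: filled ring
print("port",*tubefit(S,"blue",(561,238),45,150,153))
for n in S: print("   ",n,tubefit({n:S[n]},"blue",(561,238),45,150,153)[0])
# nuts
K=6
def box(x,y,a):
    c,s=np.cos(a),np.sin(a); o=[]
    for X in(-58,58):
        for Y in(-112.5,112.5):
            for Z in(0,82): o.append((x+c*X-s*Y,y+s*X+c*Y,Z))
    return np.array(o)
M={}
for n in S:
    im=S[n]["img"]; m=(mask(im,"blue")|mask(im,"cyan")).astype(np.uint8)
    hsv=cv2.cvtColor(im,cv2.COLOR_RGB2HSV)
    m=((hsv[...,0]>=100)&(hsv[...,0]<=125)&(hsv[...,1]>110)).astype(np.uint8)
    k,l,st,ce=cv2.connectedComponentsWithStats(m)
    p=proj(S[n],np.array([590,-180,40]))[0]
    i=max(range(1,k),key=lambda i:st[i][4]*(np.hypot(*(ce[i]-p))<60))
    pts=cv2.findContours((l==i).astype(np.uint8),cv2.RETR_EXTERNAL,cv2.CHAIN_APPROX_NONE)[0][0]
    M[n]=(l==i); print(n,st[i])
    v=im.copy(); cv2.drawContours(v,[pts],-1,(255,255,0),1); cv2.imwrite(f"pics/rackmask_{n}.png",cv2.resize(v[180:410,340:490],None,fx=3,fy=2.5)[:,:,::-1])
H={n:cv2.fillPoly(np.zeros((480*K,640*K),np.uint8),[(((cv2.convexHull(np.argwhere(M[n])[:,::-1].astype(np.int32)).reshape(-1,2)-0.0)*K)+K/2).astype(np.int32)],1) for n in S}
def cost(q,names):
    t=0
    for n in names:
        h=cv2.convexHull(proj(S[n],box(q[0],q[1],q[2]/100)).astype(np.float32)).reshape(-1,2)
        I=cv2.fillPoly(np.zeros((480*K,640*K),np.uint8),[((h+.5)*K).astype(np.int32)],1)
        t+=(I!=H[n]).sum()/H[n].sum()
    return t
for names in(("top",),("side",),("top","side")):
    o=minimize(cost,[590,-182,0],args=(names,),method="Nelder-Mead",options=dict(initial_simplex=[[590,-182,0],[600,-182,0],[590,-172,0],[590,-182,6]],xatol=.05,fatol=1e-5))
    print(names,o.x,o.fun, "yaw deg",np.degrees(o.x[2]/100))
E
```

```text
sp0 [431.92  16.74] [-0.31  0.85 -0.42 -0.74] [(np.int32(166), 224.92055837064981), (np.int32(98), 120.23629212891683)]
    side [433.73  18.91]
    top [429.85  15.56]
sp1 [453.06 -60.58] [-0.34  0.81 -0.4  -0.81] [(np.int32(182), 252.61971052922308), (np.int32(95), 123.07339439820498)]
    side [454.83 -58.82]
    top [450.78 -61.7 ]
sample [ 433.56 -174.67] [-0.19  0.6  -0.43 -0.59] [(np.int32(248), 322.2617542319931), (np.int32(103), 128.53329689241946)]
    side [ 434.61 -173.59]
    top [ 431.92 -175.85]
decoy [370.44 -55.  ] [-0.26  0.56 -0.3  -0.63] [(np.int32(234), 274.00042035616934), (np.int32(106), 124.8714424688369)]
    side [371.54 -53.85]
    top [368.71 -55.83]
port [561.34 237.1 ] [-0.51  0.3   0.13 -0.6 ] [(np.int32(74), 149.46783744590357), (np.int32(119), 209.2769057455007)]
    side [563.11 237.81]
    top [559.67 237.42]
side [ 356  285  125  119 6264]
top [ 382  205   81   44 2622]
('top',) [ 600.9  -198.74    6.29] 0.10270668810460767 yaw deg 3.6048594610314293
('side',) [ 606.37 -191.27    3.94] 0.06723179284780928 yaw deg 2.260135962624778
('top', 'side') [ 604.39 -193.4     6.57] 0.1807819252487828 yaw deg 3.762683760042972
```

View pics/rackmask_top.png

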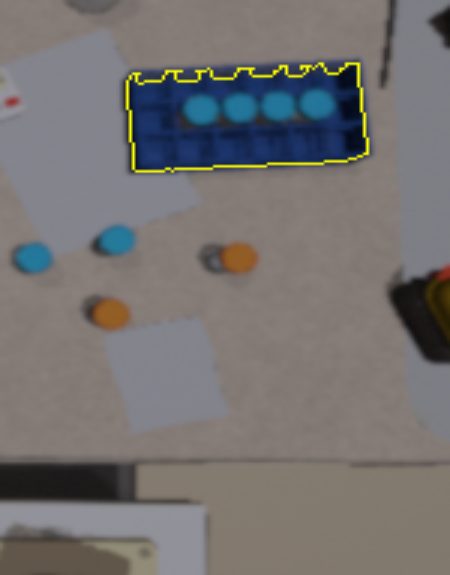

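View pics/rackmask_side.png

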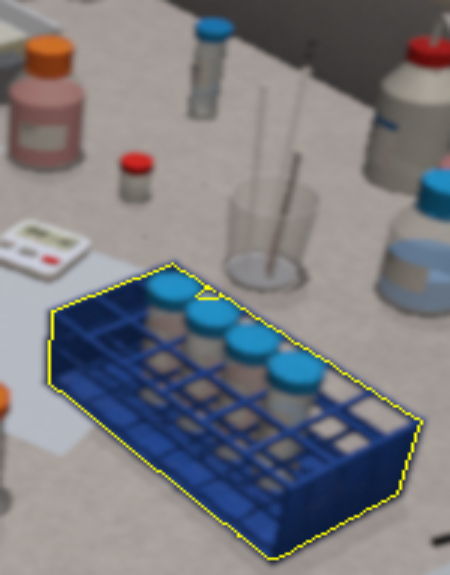

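```bash
python3 - <<'E'
from h import *
from scipy.optimize import minimize
S={n:snap(n) for n in("side","top")}
np.set_printoptions(suppress=True,precision=2)
K=6
W={}
for n in S:
    im=S[n]["img"]; m=cv2.resize(im,None,fx=K,fy=K,interpolation=cv2.INTER_CUBIC)
    h=cv2.cvtColor(m,cv2.COLOR_RGB2HSV).astype(int)
    mm=((h[...,0]>=92)&(h[...,0]<=108)&(h[...,1]>120)&(h[...,2]>85)).astype(np.uint8)
    z=np.zeros_like(mm); p=proj(S[n],np.array([605,-195,112]))[0]*K
    cv2.circle(z,tuple(int(v) for v in p),int(K*(36 if n=="top" else 55)),1,-1)
    W[n]=mm&z; print(n,W[n].sum()/K/K)
def ren(q,n,ys):
    a=q[2]/100; I=np.zeros((480*K,640*K),np.uint8)
    for y in ys:
        h=cv2.convexHull(proj(S[n],cyl(q[0]-np.sin(a)*y,q[1]+np.cos(a)*y,34,105,119)).astype(np.float32)).reshape(-1,2)
        cv2.fillPoly(I,[((h+.5)*K).astype(np.int32)],1)
    return I
def cost(q,names,ys): return sum((ren(q,n,ys)!=W[n]).sum()/W[n].sum() for n in names)
P=[-91.5,-54.5,-18,18,54.5,91.5]
for ys in (P[1:5],P[:4],P[2:]):
  for names in(("top",),("side",),("top","side")):
    x0=np.array([605,-195,5.])
    o=minimize(cost,x0,args=(names,ys),method="Nelder-Mead",options=dict(initial_simplex=[x0,x0+[8,0,0],x0+[0,8,0],x0+[0,0,6]],xatol=.05,fatol=1e-5))
    print(ys[0],names,o.x,o.fun,"yaw",np.degrees(o.x[2]/100))
    if len(names)==2 and ys[0]==-54.5:
        for n in S:
            v=cv2.resize(S[n]["img"],None,fx=K,fy=K,interpolation=cv2.INTER_CUBIC)
            a=o.x[2]/100
            cv2.drawContours(v,cv2.findContours(ren(o.x,n,ys),cv2.RETR_EXTERNAL,cv2.CHAIN_APPROX_NONE)[0],-1,(255,255,0),1)
            def L(pts,c): 
                w=np.array([(o.x[0]+np.cos(a)*X-np.sin(a)*Y,o.x[1]+np.sin(a)*X+np.cos(a)*Y,Z) for X,Y,Z in pts],float)
                cv2.polylines(v,[((proj(S[n],w)+.5)*K).astype(np.int32)],True,c,1)
            L([(-58,-112.5,82),(58,-112.5,82),(58,112.5,82),(-58,112.5,82)],(255,0,0))
            L([(-58,-112.5,0),(58,-112.5,0),(58,112.5,0),(-58,112.5,0)],(0,255,0))
            for y in P: L([(-16,y-16,81),(16,y-16,81),(16,y+16,81),(-16,y+16,81)],(255,0,255))
            c=proj(S[n],np.array([605,-195,70]))[0]*K
            u,w=int(c[0]),int(c[1]); v=v[w-300:w+300,u-390:u+390]
            cv2.imwrite(f"pics/rackfit_{n}.png",v[:,:,::-1])
E
```

```text
side 983.0555555555555
top 554.4722222222223
-54.5 ('top',) [ 605.14 -197.68    6.81] 0.08997545213165672 yaw 3.900051853480622
-54.5 ('side',) [ 607.68 -192.71    5.75] 0.149872845436564 yaw 3.294502776482119
-54.5 ('top', 'side') [ 606.06 -196.62    6.69] 0.33512575150251667 yaw 3.8349916640206305
-91.5 ('top',) [ 605.28 -197.8     6.33] 0.5548319222483844 yaw 3.6260582688990786
-91.5 ('side',) [ 607.34 -191.93    6.14] 0.6885560892907601 yaw 3.520724299668098
-91.5 ('top', 'side') [ 606.01 -195.51    6.85] 1.3083582001574445 yaw 3.9274116610079775
-18 ('top',) [ 604.9  -197.96    6.61] 0.5427082811482391 yaw 3.7859032146598546
-18 ('side',) [ 609.84 -228.92    6.5 ] 0.14758406329471602 yaw 3.726596479203259
-18 ('top', 'side') [ 605.92 -197.14    6.13] 1.1449115574749116 yaw 3.5113547114559536
```

View pics/rackfit_top.png

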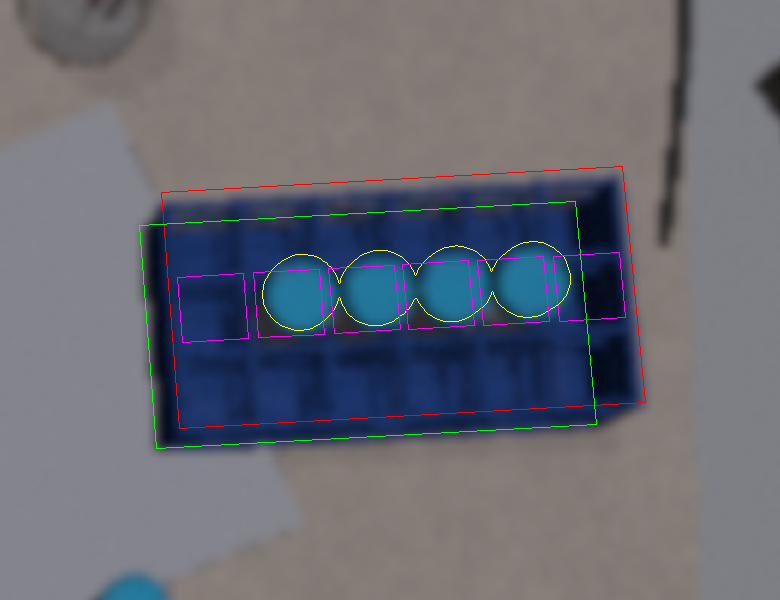

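View pics/rackfit_side.png

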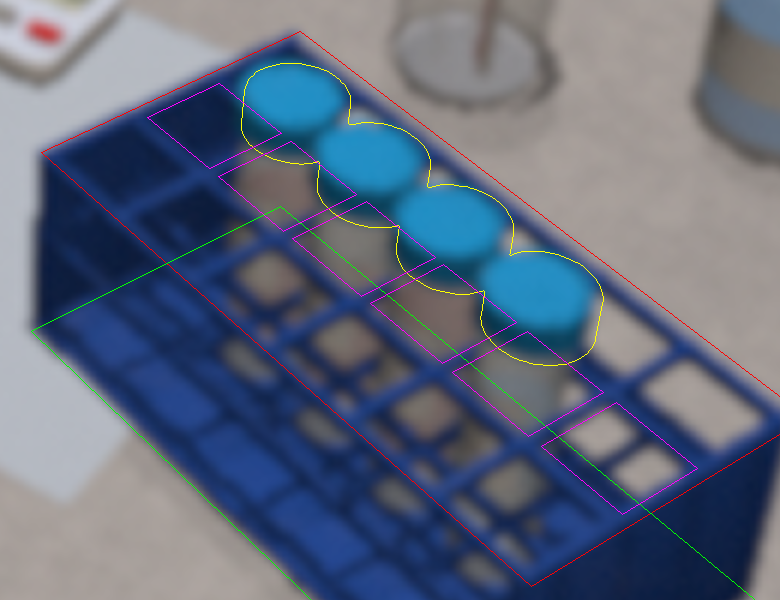

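Candidates in the top view: orange caps at (420,284) and (377,306), and the orange media bottle at (287,178). Blue caps are at (351,284) and (379,277), with a lone blue tube at (292,121) at the back and four in the rack. The sample is the orange cap farthest right, (420,284), at about (433,-175). The spares are (351,284) and (379,277), at about (432,17) and (453,-61). The crops confirm these choices, and the rack's two end places are free.

```bash
python3 -m crank '{"slide":[[0,0,0],[0,0,0],[0,0,0],[0,0,0],[0,0,0],[0,0,0],[0,0,0],[0,0,0]],"twist":[0.141,0.141,0.141,0.141,0.141,0.141,0.141,0.141]}' 0.4 60
python3 -m crank '{"slide":[[0,0,0],[0,0,0]],"twist":[0.141,0]}'
```

```text
time: 1.2
tool_pos: [138.4, 583.8, 207.1]
tcp_rot: [-180.0, 0.0, 101.7]
ft_force: [-0.3, -0.2, -0.9]
finger_gap: 51.1
time: 1.4
tool_pos: [138.4, 583.8, 207.1]
tcp_rot: [180.0, -0.0, 93.8]
ft_force: [-0.2, 0.2, 0.1]
finger_gap: 51.4
```

```bash
python3 -m crank '{"slide":[[-0.0415,0.017,0],[-0.0415,0.017,0],[-0.0415,0.017,0],[-0.0415,0.017,0],[-0.0415,0.017,0],[-0.0415,0.017,0],[-0.0415,0.017,0],[-0.0415,0.017,0]],"twist":[0,0,0,0,0,0,0,0]}'
python3 -m crank '{"slide":[[-0.0415,0.017,0],[-0.0415,0.017,0],[-0.0415,0.017,0],[-0.0415,0.017,0],[-0.0415,0.017,0],[-0.0415,0.017,0],[-0.0415,0.017,0],[-0.0415,0.0165,0]],"twist":[0,0,0,0,0,0,0,0]}'
python3 -m crank '{"slide":[[0,0,0],[0,0,0]],"twist":[0,0]}'
```

```text
time: 2.2
tool_pos: [297.4, 260.5, 207.3]
tcp_rot: [179.9, -0.0, 94.3]
ft_force: [0.6, 0.1, -0.2]
finger_gap: 51.1
time: 3.0
tool_pos: [455.7, -61.9, 207.4]
tcp_rot: [179.9, 0.0, 94.2]
ft_force: [0.5, -0.1, 0.3]
finger_gap: 51.3
time: 3.2
tool_pos: [454.9, -60.6, 206.8]
tcp_rot: [-180.0, -0.0, 94.0]
ft_force: [-0.4, 1.1, 0.4]
finger_gap: 51.3
```

```bash
python3 -m crank '{"slide":[[0,-0.001,0.03],[0,0,0.03],[0,0,0.02],[0,0,0]],"twist":[0,0,0,0]}'
python3 - <<'E'
from h import *
ims=[]
for n,(x,y,w) in {"side":(310,290,60),"top":(380,280,60)}.items():
    s=snap(n); ims.append(cv2.resize(s["img"][y-w:y+w,x-w:x+w],(400,400),interpolation=cv2.INTER_CUBIC))
cv2.imwrite("pics/g1.png",np.hstack(ims)[:,:,::-1])
E
```

```text
time: 3.6
tool_pos: [451.3, -58.0, 124.0]
tcp_rot: [-179.7, -0.1, 94.2]
ft_force: [-0.3, -0.5, -0.6]
finger_gap: 51.1
```

View pics/g1.png

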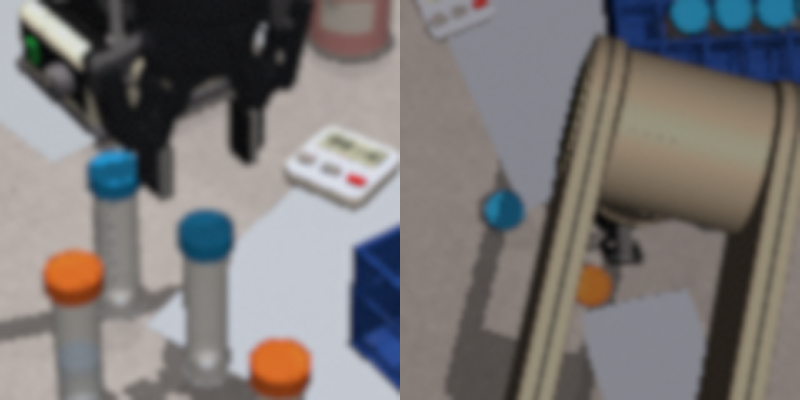

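```bash
python3 - <<'E'
from h import *
from bench import status
s=snap("side"); st=status.sense(); print(st["tool_pos"],st["tcp_rot"])
st=status.sense(); print(st["tool_pos"],st["joint_pos"],st["qd"])
v=cv2.resize(s["img"][230:350,250:370],(600,600),interpolation=cv2.INTER_CUBIC)
a=np.radians(94); yv=np.array([np.sin(a),-np.cos(a),0]);xv=np.array([np.cos(a),np.sin(a),0])
for z,c in((124,(255,0,0)),(131,(255,255,0))):
  for sg in(-1,1):
    p0=np.array([453.5,-60.5,z]); L=[p0+sg*yv*25.5+xv*11*k for k in(-1,1)]
    cv2.polylines(v,[((proj(s,np.array(L))+.5-[250,230])*5).astype(np.int32)],False,c,2)
cv2.imwrite("pics/g2.png",v[:,:,::-1])
E
```

```text
[454.62853901 -59.31959811 128.53507735] [1.79906704e+02 1.96577378e-02 9.40757619e+01]
[454.62853901 -59.31959811 128.53507735] [-1.38542232e+01 -1.21951063e+01  1.12686364e+02  1.01920366e-02
  7.94139258e+01 -1.79318653e+01] [-0.37678748 -0.31134293 -1.11611717 -0.09265061 -0.25732471  0.23701115]
```

View pics/g2.png

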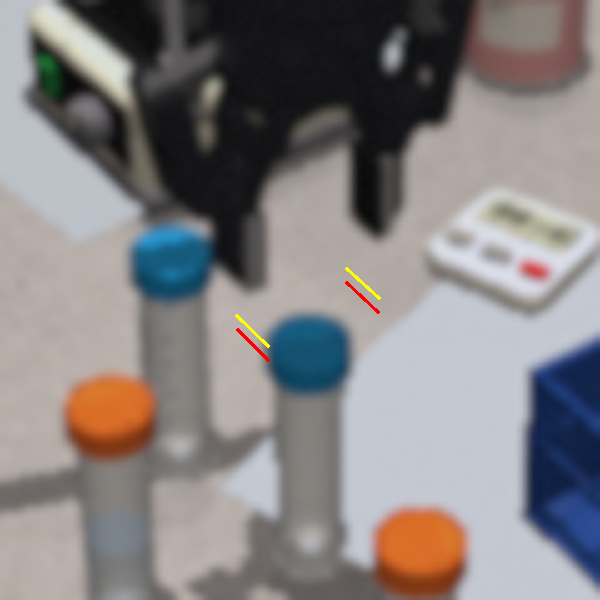

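```bash
python3 - <<'E'
from h import *
s=snap("top")
v=cv2.resize(s["img"][250:330,340:420],(800,800),interpolation=cv2.INTER_CUBIC)[:600]
v=np.clip(v.astype(float)*1.8,0,255).astype(np.uint8)
a=np.radians(94); yv=np.array([np.sin(a),-np.cos(a),0]);xv=np.array([np.cos(a),np.sin(a),0])
for z,c in((127,(255,0,0)),(150,(255,255,0))):
  for sg in(-1,1):
    p0=np.array([453.5,-60.5,z]); L=[p0+sg*yv*w+xv*11*k for k,w in((-1,25.5),(1,25.5),(1,40),(-1,40))]
    cv2.polylines(v,[((proj(s,np.array(L))+.5-[340,250])*10).astype(np.int32)],True,c,2)
cv2.imwrite("pics/g3.png",v[:,:,::-1])
E
```

```text
(no output)
```

View pics/g3.png

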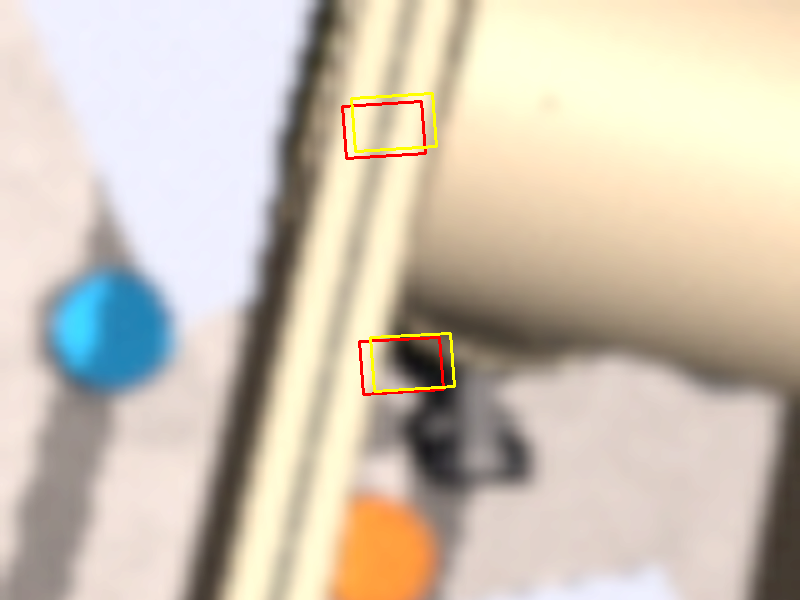

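```bash
python3 -m crank '{"slide":[[0,0,0.015],[0,0,0.007],[0,0,0],[0,0,0]],"twist":[0,0,0,0]}'
python3 - <<'E'
from h import *
from bench import status
s=snap("side"); st=status.sense(); print(st["tool_pos"],st["ft_force"])
v=cv2.resize(s["img"][230:350,250:370],(600,600),interpolation=cv2.INTER_CUBIC)
a=np.radians(94); yv=np.array([np.sin(a),-np.cos(a),0]);xv=np.array([np.cos(a),np.sin(a),0])
for z,c in((105,(255,0,0)),(112,(255,255,0))):
  for sg in(-1,1):
    p0=np.array([453.5,-60.5,z]); L=[p0+sg*yv*25.5+xv*11*k for k in(-1,1)]
    cv2.polylines(v,[((proj(s,np.array(L))+.5-[250,230])*5).astype(np.int32)],False,c,2)
cv2.imwrite("pics/g4.png",v[:,:,::-1])
E
```

```text
time: 4.2
tool_pos: [454.3, -60.0, 105.8]
tcp_rot: [180.0, 0.0, 94.0]
ft_force: [0.1, -0.2, 0.3]
finger_gap: 51.1
[454.50671489 -60.06126223 105.93293532] [-0.08435462 -0.42650706  0.44315934]
```

View pics/g4.png

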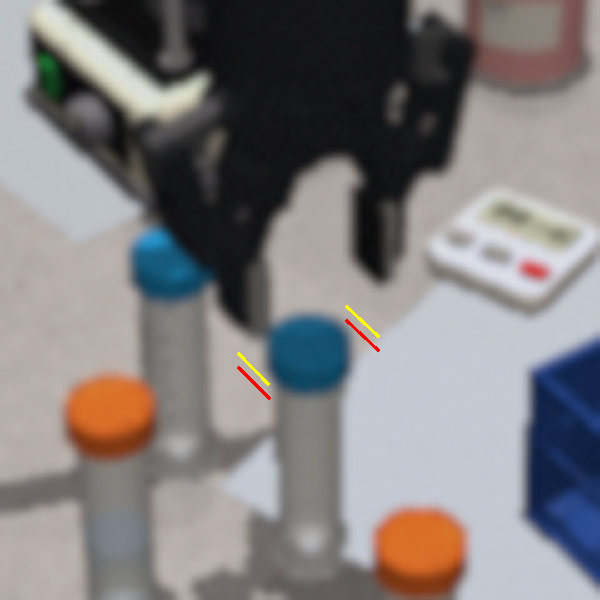

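```bash
python3 -m crank '{"slide":[[0,0,0.006],[0,0,0.006],[0,0,0.006],[0,0,0],[0,0,0]],"twist":[0,0,0,0,0]}'
python3 - <<'E'
from h import *
from bench import status
s=snap("side"); st=status.sense(); print(st["tool_pos"],st["ft_force"])
v=cv2.resize(s["img"][230:350,250:370],(600,600),interpolation=cv2.INTER_CUBIC)
cv2.imwrite("pics/g5.png",v[:,:,::-1])
E
```

```text
time: 4.75
tool_pos: [453.7, -59.9, 86.7]
tcp_rot: [-180.0, -0.0, 94.0]
ft_force: [-0.3, 0.3, -0.4]
finger_gap: 51.5
[453.95672863 -59.95220798  87.01461313] [ 0.56565947  0.37294999 -0.57555478]
```

View pics/g5.png

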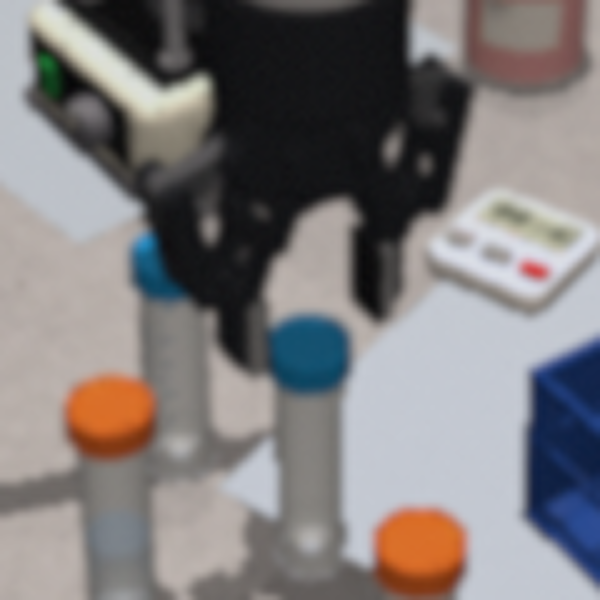

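```bash
python3 -m crank '{"slide":[[0,0,0.004],[0,0,0.004],[0,0,0],[0,0,0],[0,0,0],[0,0,0],[0,0,0],[0,0,0]],"twist":[0,0,0,0,0,0,0,0]}' 0.5 60
python3 - <<'E'
from h import *
from bench import status,r
print(r.grip_depth)
s=snap("side"); st=status.sense(); print(st["tool_pos"],st["ft_force"])
v=cv2.resize(s["img"][230:350,250:370],(600,600),interpolation=cv2.INTER_CUBIC)
cv2.imwrite("pics/g6.png",v[:,:,::-1])
E
```

```text
time: 5.6
tool_pos: [454.1, -60.0, 79.2]
tcp_rot: [180.0, 0.0, 94.0]
ft_force: [0.3, 0.4, 0.0]
finger_gap: 42.8
18.700000000000003
[454.07869837 -59.96385226  79.14620133] [0.22101296 0.22234995 0.22743731]
```

View pics/g6.png

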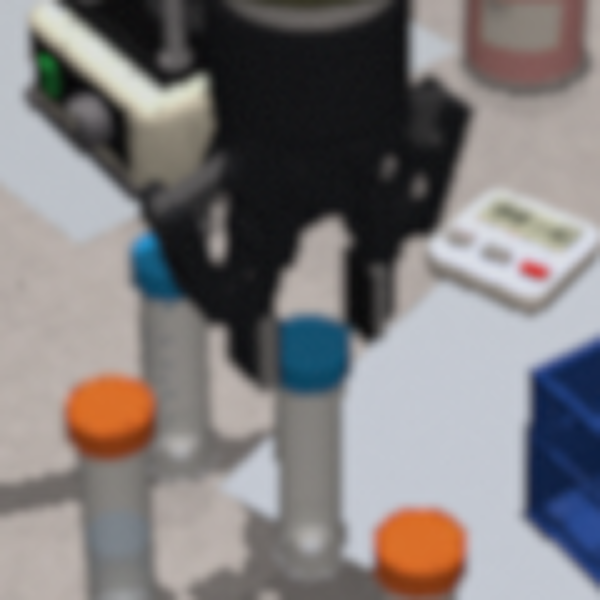

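```bash
python3 -m crank '{"slide":[[0,0,0.005],[0,0,0],[0,0,0]],"twist":[0,0,0]}'
python3 -m crank '{"slide":[[0,0,0],[0,0,0],[0,0,0],[0,0,0],[0,0,0],[0,0,0],[0,0,0],[0,0,0]],"twist":[0,0,0,0,0,0,0,0]}' 1 60
python3 - <<'E'
from h import *
from bench import status,r
s=snap("side"); st=status.sense(); print(st["tool_pos"],st["ft_force"],st["finger_gap"])
v=cv2.resize(s["img"][230:350,250:370],(600,600),interpolation=cv2.INTER_CUBIC)
cv2.imwrite("pics/g7.png",v[:,:,::-1])
E
```

```text
time: 5.95
tool_pos: [453.7, -59.9, 73.7]
tcp_rot: [-180.0, -0.0, 94.0]
ft_force: [-0.5, 0.7, 0.2]
finger_gap: 42.5
time: 6.75
tool_pos: [454.2, -60.0, 74.3]
tcp_rot: [180.0, 0.0, 94.0]
ft_force: [0.6, 1.2, 3.2]
finger_gap: 31.8
[454.24928641 -59.9801075   74.31254718] [-0.37562641  0.25411938  4.06078232] 31.58468832737362
```

View pics/g7.png

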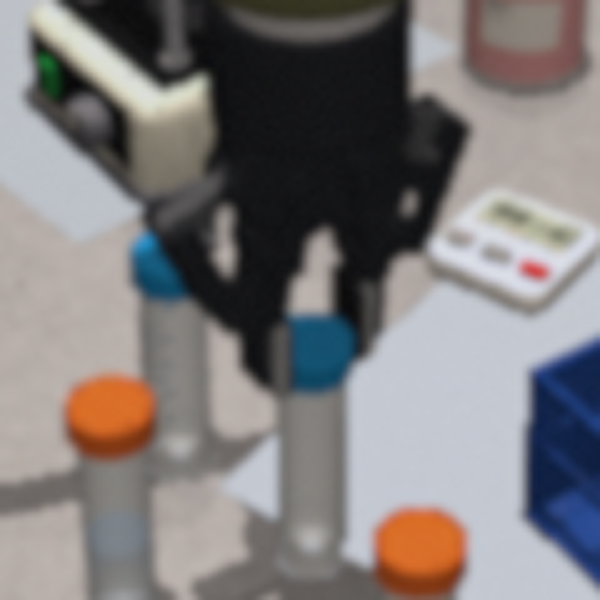

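```bash
python3 -m crank '{"slide":[[0,0,-0.01],[0,0,-0.03],[0,0,-0.035],[0,0,-0.035],[0,0,-0.03],[0,0,0]],"twist":[0,0,0,0,0,0]}'
python3 -m crank '{"slide":[[-0.03,0.018,0],[-0.04,0.024,0],[-0.04,0.024,0],[-0.04,0.024,0],[-0.04,0.024,0],[-0.03,0.018,0],[-0.017,0.01,0],[0,0,0]],"twist":[0,0,0,0,0,0,0,0]}'
python3 -m crank '{"slide":[[0,0,0],[0,0,0]],"twist":[0,0]}'
python3 - <<'E'
from h import *
from bench import status,r
S={n:snap(n) for n in("side","top")}; st=status.sense(); print(st["tool_pos"],st["tcp_rot"],st["ft_force"],st["finger_gap"])
cv2.imwrite("pics/h1.png",np.hstack([cv2.resize(S["side"]["img"][180:420,330:530],(400,480),interpolation=cv2.INTER_CUBIC),cv2.resize(S["top"]["img"][150:300,360:485],(400,480),interpolation=cv2.INTER_CUBIC)])[:,:,::-1])
E
```

```text
time: 7.4
tool_pos: [456.4, -60.5, 219.7]
tcp_rot: [179.6, 0.1, 94.0]
ft_force: [-0.8, -0.5, -0.2]
finger_gap: 32.3
time: 8.2
tool_pos: [611.8, -288.6, 212.0]
tcp_rot: [-179.9, -0.1, 93.8]
ft_force: [-0.6, 0.4, -0.7]
finger_gap: 32.2
time: 8.4
tool_pos: [611.5, -285.6, 213.7]
tcp_rot: [-179.9, -0.0, 94.0]
ft_force: [0.1, -0.0, -1.1]
finger_gap: 32.5
[ 611.7800956  -285.59707878  214.35172768] [-1.79999226e+02 -6.63258177e-03  9.40066225e+01] [ 0.48319926 -0.19765346 -0.56354336] 32.192455440494385
```

View pics/h1.png

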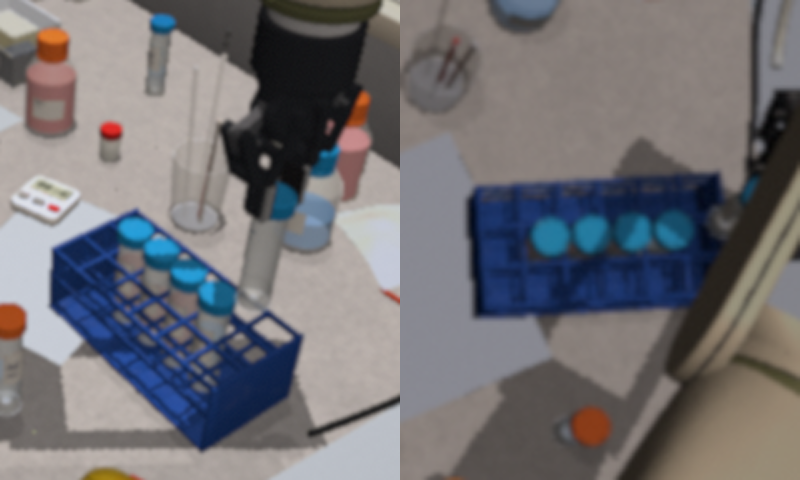

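```bash
cat >> h.py <<'E'
def overlay(s,name,tubes,c,w,hh,k,polys=()):
    """tubes: (x,y,zfoot)"""
    v=cv2.resize(s["img"],None,fx=k,fy=k,interpolation=cv2.INTER_CUBIC)
    f=lambda P:((proj(s,np.asarray(P,float))+.5)*k).astype(np.int32)
    for x,y,z in tubes:
        for d,a,b in((28.8,0,100),(34,100,114)):
            cv2.polylines(v,[cv2.convexHull(f(cyl(x,y,d,z+a,z+b)))],True,(255,255,0),1)
    for P in polys: cv2.polylines(v,[f(P)],True,(255,0,255),1)
    u,q=f(np.array([c]))[0]; u0=max(u-w,0); q0=max(q-hh,0)
    cv2.imwrite(name,v[q0:q0+2*hh,u0:u0+2*w][:,:,::-1])
def racksq(cx,cy,a,ys,z):
    return [[(cx+np.cos(a)*X-np.sin(a)*(y+Y),cy+np.sin(a)*X+np.cos(a)*(y+Y),z) for X,Y in((-16,-16),(16,-16),(16,16),(-16,16))] for y in ys]
E
python3 - <<'E'
from h import *
S=snap("side")
a=.0665
overlay(S,"pics/h2.png",[(611.7,-285.6,140)],(611,-285,140),300,300,5,racksq(606.4,-195.2,a,[-91.5],81)+racksq(606.4,-195.2,a,[-91.5],48))
E
```

```text
(no output)
```

View pics/h2.png

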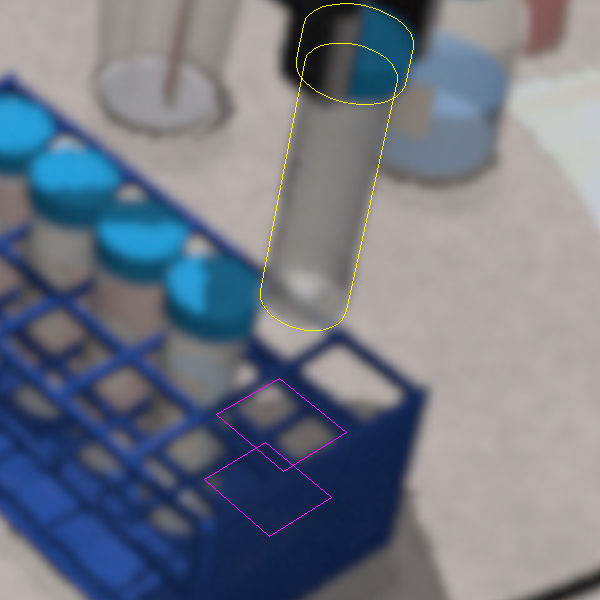

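```bash
python3 - <<'E'
from h import *
S=snap("side")
S["img"]=np.clip(S["img"].astype(float)*1.7,0,255).astype(np.uint8)
a=.0665
overlay(S,"pics/h3.png",[],(609,-285,81),350,300,10,racksq(606.4,-195.2,a,[-91.5],81))
overlay(S,"pics/h4.png",[],(609,-285,81),350,300,10)
E
```

```text
(no output)
```

View pics/h3.png

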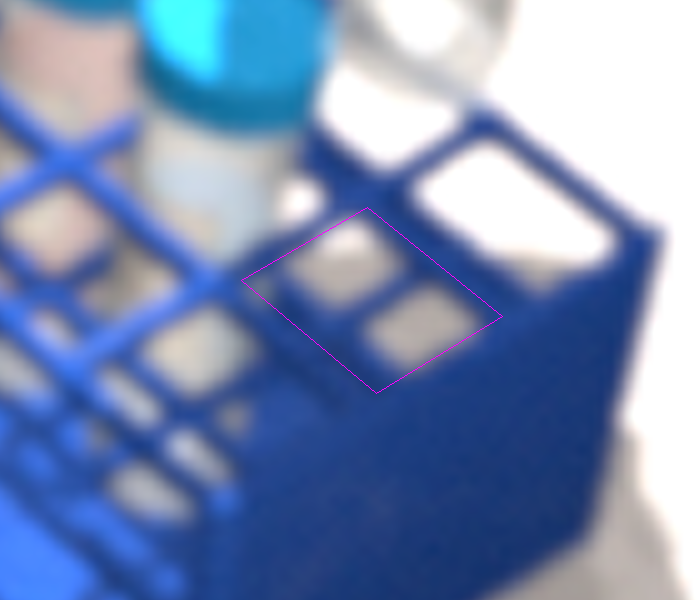

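View pics/h4.png

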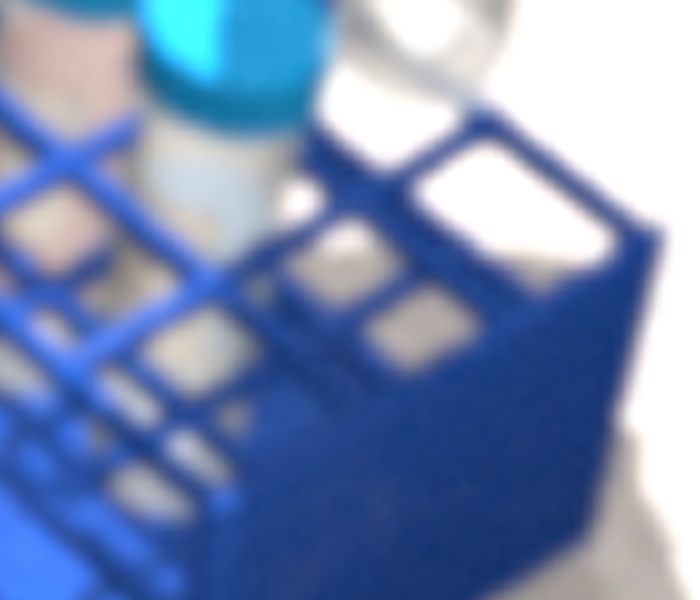

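```bash
python3 -m crank '{"slide":[[0,0,0.02],[0,0,0.02],[0,0,0.013],[0,0,0],[0,0,0]],"twist":[0,0,0,0,0]}'
python3 - <<'E'
from h import *
from bench import status
S=snap("side"); T=snap("top"); st=status.sense(); print(st["tool_pos"],st["ft_force"])
for s in(S,T): s["img"]=np.clip(s["img"].astype(float)*1.7,0,255).astype(np.uint8)
a=.0665
p=st["tool_pos"]
overlay(S,"pics/h5.png",[(p[0],p[1],p[2]-74.3)],(609,-285,100),350,300,9,racksq(606.4,-195.2,a,[-91.5],81))
overlay(T,"pics/h6.png",[(p[0],p[1],p[2]-74.3)],(609,-260,100),350,300,9,racksq(606.4,-195.2,a,[-91.5],81))
E
```

```text
time: 9.1
tool_pos: [612.0, -286.4, 161.5]
tcp_rot: [-180.0, -0.0, 94.0]
ft_force: [-0.9, -0.1, -0.5]
finger_gap: 32.2
[ 612.72642089 -286.94716852  162.69289637] [-0.16544978 -0.49108247 -0.92394826]
```

View pics/h5.png

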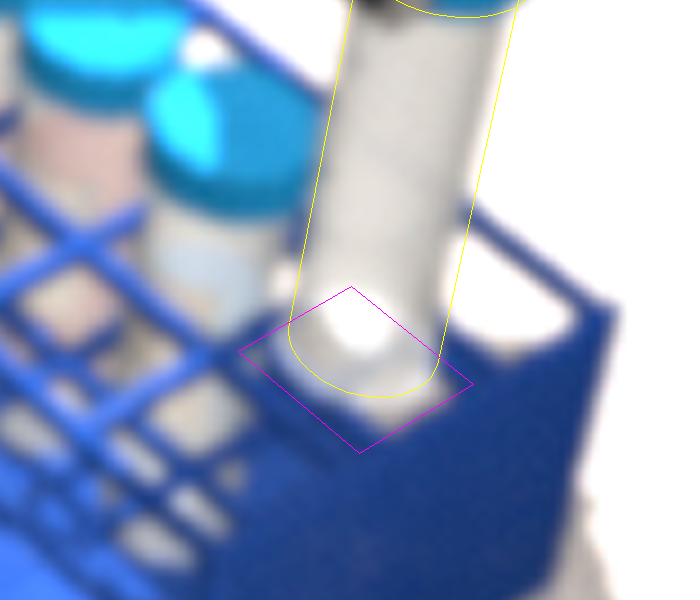

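View pics/h6.png

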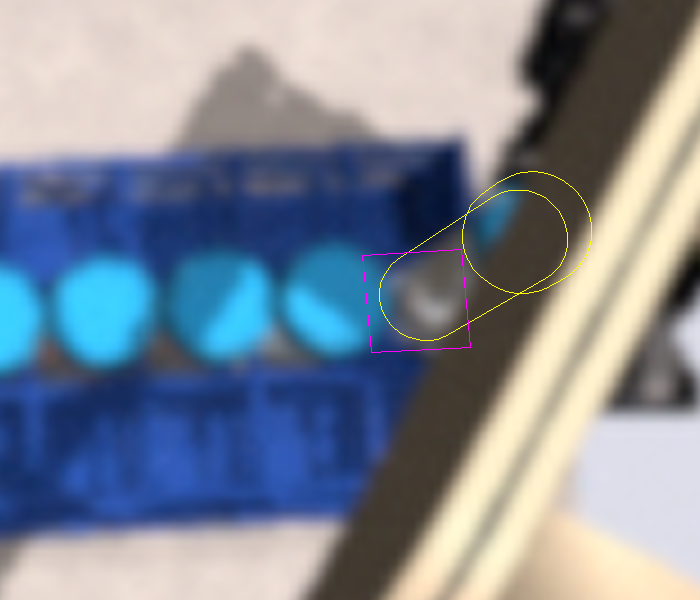

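```bash
python3 -m crank '{"slide":[[0,0.0005,0.005],[0,0,0.004],[0,0,0.003],[0,0,0.003],[0,0,0],[0,0,0]],"twist":[0,0,0,0,0,0]}'
```

```text
time: 9.8
tool_pos: [612.4, -286.5, 145.9]
tcp_rot: [-180.0, -0.0, 94.0]
ft_force: [-1.0, 0.3, -1.3]
finger_gap: 31.8
```

```bash
python3 -m crank '{"slide":[[0,0,0.006],[0,0,0.006],[0,0,0.006],[0,0,0.006],[0,0,0.006],[0,0,0],[0,0,0]],"twist":[0,0,0,0,0,0,0]}'
```

```text
time: 10.5
tool_pos: [612.4, -286.5, 115.8]
tcp_rot: [-180.0, -0.0, 94.0]
ft_force: [-0.6, -0.1, -1.1]
finger_gap: 32.2
```

```bash
python3 -m crank '{"slide":[[0,0,0.01],[0,0,0.01],[0,0,0.008],[0,0,0.004],[0,0,0.002],[0,0,0],[0,0,0]],"twist":[0,0,0,0,0,0,0]}'
python3 -m crank '{"slide":[[0,0,0.001],[0,0,0.001],[0,0,0]],"twist":[0,0,0]}'
python3 - <<'E'
from h import *
S=snap("side")
S["img"]=np.clip(S["img"].astype(float)*1.5,0,255).astype(np.uint8)
overlay(S,"pics/h7.png",[],(609,-285,81),350,300,6)
E
```

```text
time: 11.2
tool_pos: [612.8, -286.7, 82.5]
tcp_rot: [180.0, 0.0, 94.0]
ft_force: [1.3, -0.4, -0.5]
finger_gap: 32.0
time: 11.5
tool_pos: [612.5, -286.6, 80.1]
tcp_rot: [180.0, 0.0, 94.0]
ft_force: [0.0, 0.2, 0.1]
finger_gap: 31.8
```

View pics/h7.png

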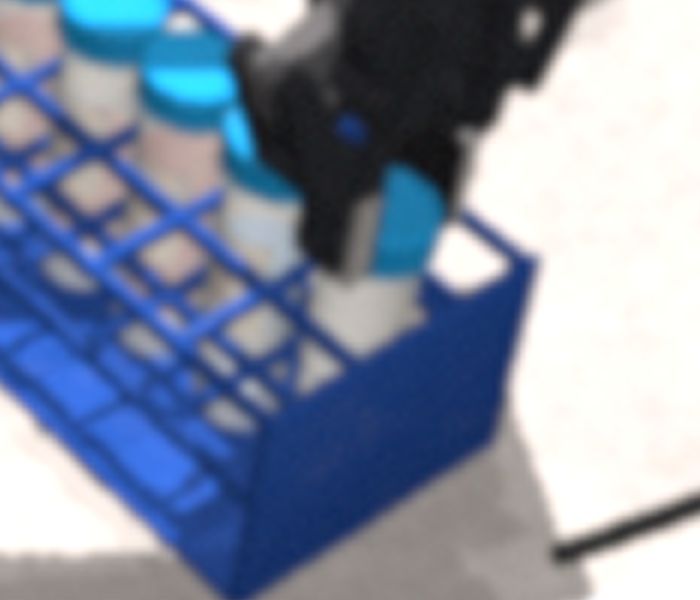

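```bash
python3 -m crank '{"slide":[[0,0,0.001],[0,0,0.001],[0,0,0],[0,0,0]],"twist":[0,0,0,0]}'
```

```text
time: 11.95
tool_pos: [612.9, -287.0, 79.4]
tcp_rot: [180.0, 0.1, 94.0]
ft_force: [-3.0, 0.6, 6.4]
finger_gap: 32.4
```

```bash
python3 -m crank '{"slide":[[0,0,0],[0,0,0],[0,0,0],[0,0,0],[0,0,0],[0,0,0]],"twist":[0,0,0,0,0,0]}' 0.4
python3 -m crank '{"slide":[[0,0,-0.005],[0,0,-0.015],[0,0,-0.03],[0,0,-0.035],[0,0,-0.035],[0,0,-0.01],[0,0,0]],"twist":[0,0,0,0,0,0,0]}'
python3 - <<'E'
from h import *
from bench import status
st=status.sense(); print(st["tool_pos"],st["ft_force"])
S=snap("side");a=.0665
overlay(S,"pics/h8.png",[(612.8,-286.5,5)],(609,-285,81),350,300,6)
E
```

```text
time: 12.55
tool_pos: [612.5, -286.5, 78.0]
tcp_rot: [-180.0, -0.0, 94.0]
ft_force: [-0.2, 0.4, -0.1]
finger_gap: 51.3
time: 13.25
tool_pos: [614.2, -287.4, 212.4]
tcp_rot: [179.7, 0.2, 94.0]
ft_force: [-0.1, 0.2, 0.5]
finger_gap: 51.3
[ 614.17276932 -287.44014653  212.422579  ] [-0.06428774  0.24236456  0.52813939]
```

View pics/h8.png

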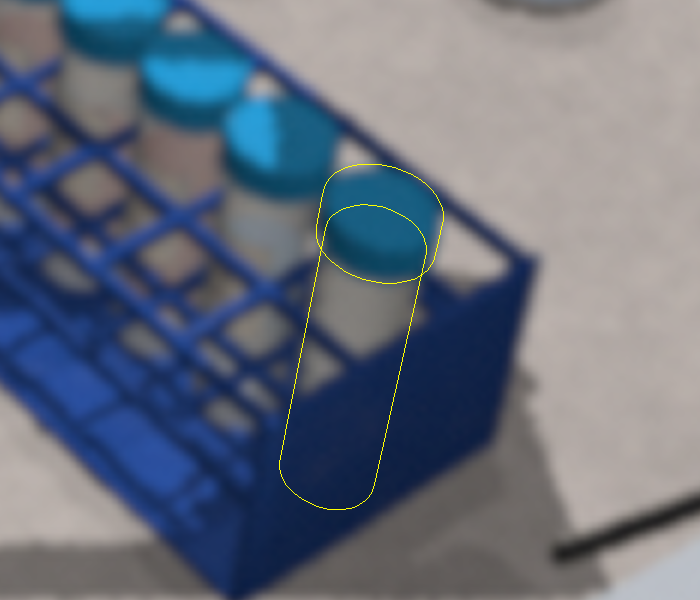

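```bash
python3 -m crank '{"slide":[[0.035,-0.0176,0],[0.042,-0.0213,0],[0.042,-0.0213,0],[0.042,-0.0213,0],[0.042,-0.0213,0],[0.042,-0.0213,0],[0.04,-0.02,0],[0.03,-0.0155,0]],"twist":[0,0,0,0,0,0,0,0]}'
python3 -m crank '{"slide":[[0,0,0.02],[0,0,0.02],[0,0,0]],"twist":[0,0,0]}'
```

```text
time: 14.1
tool_pos: [428.9, 18.6, 205.8]
tcp_rot: [-179.8, -0.1, 94.0]
ft_force: [0.5, 0.0, 0.1]
finger_gap: 51.0
time: 14.4
tool_pos: [428.3, 17.3, 163.5]
tcp_rot: [-179.6, -0.1, 94.0]
ft_force: [-0.2, -0.4, -0.7]
finger_gap: 51.4
```

```bash
python3 -m crank '{"slide":[[0,0,0],[0,0,0]],"twist":[0,0]}'
```

```text
time: 14.6
tool_pos: [431.8, 16.5, 168.5]
tcp_rot: [-180.0, -0.0, 93.9]
ft_force: [0.3, -0.5, 0.1]
finger_gap: 50.8
```

```bash
python3 -m crank '{"slide":[[0,0,0.025],[0,0,0.025],[0,0,0.02],[0,0,0.01],[0,0,0.008],[0,0,0.006],[0,0,0]],"twist":[0,0,0,0,0,0,0]}'
python3 - <<'E'
from h import *
s=snap("side")
v=cv2.resize(s["img"][220:340,230:350],(600,600),interpolation=cv2.INTER_CUBIC)
cv2.imwrite("pics/i1.png",v[:,:,::-1])
E
```

```text
time: 15.3
tool_pos: [431.7, 16.6, 74.0]
tcp_rot: [-180.0, -0.0, 93.9]
ft_force: [-0.4, -0.4, 0.3]
finger_gap: 51.1
```

View pics/i1.png

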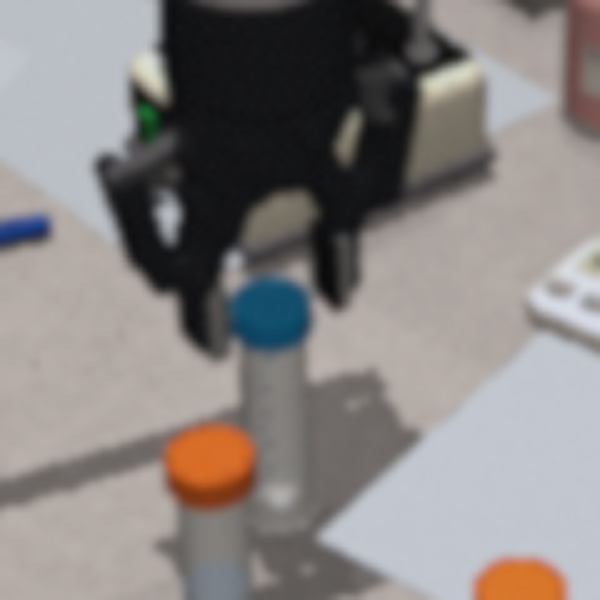

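```bash
python3 -m crank '{"slide":[[0,0,0],[0,0,0],[0,0,0],[0,0,0],[0,0,0],[0,0,0],[0,0,0],[0,0,0]],"twist":[0,0,0,0,0,0,0,0]}' 1 60
python3 -m crank '{"slide":[[0,0,-0.01],[0,0,-0.03],[0,0,-0.035],[0,0,-0.035],[0,0,-0.025],[0,0,-0.005],[0,0,0]],"twist":[0,0,0,0,0,0,0]}'
python3 -m crank '{"slide":[[-0.018,0.022,0],[-0.025,0.0305,0],[-0.025,0.0305,0],[-0.025,0.0305,0],[-0.02,0.0245,0],[-0.0186,0.022,0],[0,0,0],[0,0,0]],"twist":[0,0,0,0,0,0,0,0]}'
python3 -m crank '{"slide":[[0,0,0.02],[0,0,0.02],[0,0,0.01],[0,0,0],[0,0,0]],"twist":[0,0,0,0,0]}'
python3 - <<'E'
from h import *
from bench import status
S=snap("side"); T=snap("top"); st=status.sense(); print(st["tool_pos"],st["ft_force"],st["tcp_rot"])
for s in(S,T): s["img"]=np.clip(s["img"].astype(float)*1.7,0,255).astype(np.uint8)
a=.0665
p=st["tool_pos"]
overlay(S,"pics/i2.png",[(p[0],p[1],p[2]-74.3)],(600,-105,100),350,300,9,racksq(606.4,-195.2,a,[91.5],81))
overlay(T,"pics/i3.png",[(p[0],p[1],p[2]-74.3)],(600,-105,100),350,300,9,racksq(606.4,-195.2,a,[91.5],81))
E
```

```text
time: 16.15
tool_pos: [432.7, 16.6, 75.3]
tcp_rot: [179.9, 0.0, 94.0]
ft_force: [0.5, -0.5, 6.1]
finger_gap: 31.8
time: 16.85
tool_pos: [432.1, 16.7, 215.0]
tcp_rot: [179.9, 0.0, 94.0]
ft_force: [-0.8, -0.3, -0.0]
finger_gap: 32.1
time: 17.65
tool_pos: [599.1, -103.5, 211.3]
tcp_rot: [-179.7, -0.1, 93.9]
ft_force: [-0.6, -0.2, -0.8]
finger_gap: 31.9
time: 18.15
tool_pos: [600.0, -103.2, 164.5]
tcp_rot: [180.0, -0.0, 94.0]
ft_force: [0.6, -0.4, -0.1]
finger_gap: 32.1
[ 600.90809169 -103.54523691  165.55924639] [-0.07768251 -0.19772918  1.08853064] [1.79888554e+02 3.42934004e-02 9.39629507e+01]
```

View pics/i2.png

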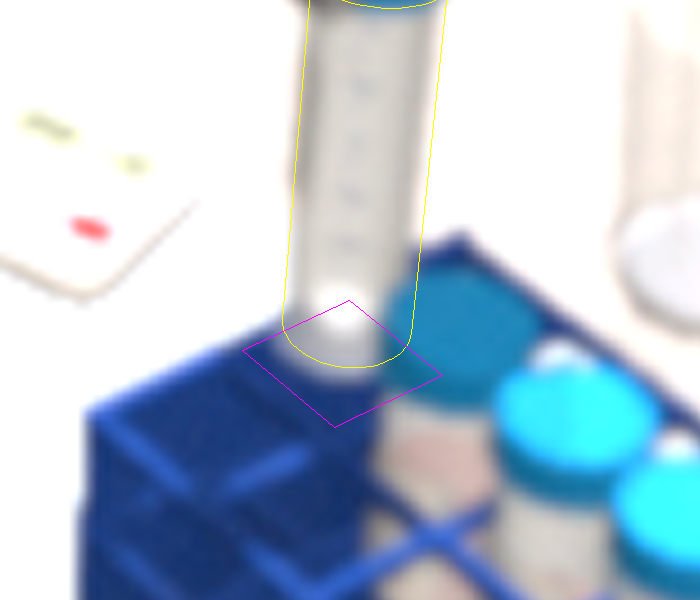

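View pics/i3.png

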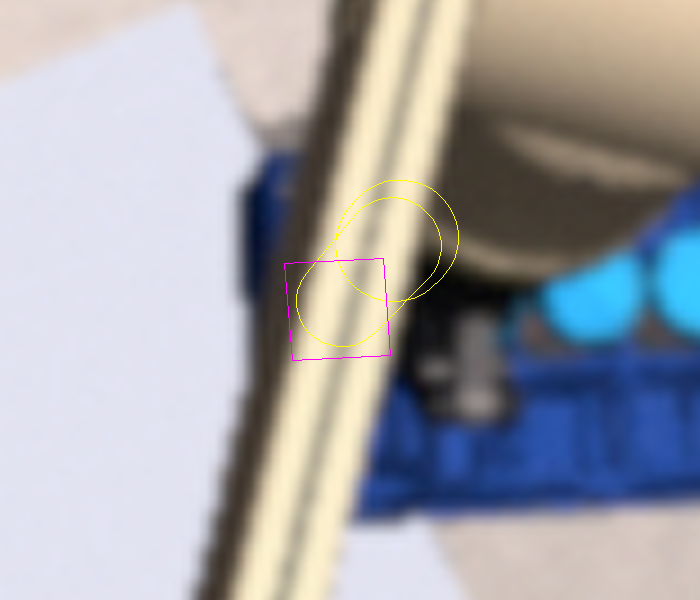

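```bash
python3 -m crank '{"slide":[[0,0,0.005],[0,0,0.005],[0,0,0.003],[0,0,0.003],[0,0,0],[0,0,0]],"twist":[0,0,0,0,0,0]}'
```

```text
time: 18.85
tool_pos: [600.1, -103.5, 147.7]
tcp_rot: [-180.0, -0.0, 94.0]
ft_force: [-0.2, 0.5, -1.4]
finger_gap: 31.7
```

```bash
python3 -m crank '{"slide":[[0,0,0.006],[0,0,0.006],[0,0,0.006],[0,0,0.006],[0,0,0.006],[0,0,0.003],[0,0,0],[0,0,0]],"twist":[0,0,0,0,0,0,0,0]}'
```

```text
time: 19.65
tool_pos: [600.3, -103.6, 115.2]
tcp_rot: [180.0, 0.0, 94.0]
ft_force: [0.4, -0.1, -0.3]
finger_gap: 32.1
```

```bash
python3 -m crank '{"slide":[[0,0,0.01],[0,0,0.01],[0,0,0.008],[0,0,0.004],[0,0,0.001],[0,0,0.001],[0,0,0],[0,0,0]],"twist":[0,0,0,0,0,0,0,0]}'
python3 -m crank '{"slide":[[0,0,0.001],[0,0,0.001],[0,0,0]],"twist":[0,0,0]}'
```

```text
time: 20.45
tool_pos: [600.4, -103.6, 81.3]
tcp_rot: [180.0, 0.0, 94.0]
ft_force: [-1.1, 0.1, -0.7]
finger_gap: 31.9
time: 20.75
tool_pos: [600.6, -103.7, 80.4]
tcp_rot: [180.0, 0.0, 94.0]
ft_force: [-5.3, 1.1, 7.2]
finger_gap: 32.3
```

```bash
python3 -m crank '{"slide":[[0,0,0],[0,0,0],[0,0,0],[0,0,0],[0,0,0],[0,0,0]],"twist":[0,0,0,0,0,0]}' 0.4
python3 -m crank '{"slide":[[0,0,-0.005],[0,0,-0.015],[0,0,-0.03],[0,0,-0.035],[0,0,-0.035],[0,0,-0.01],[0,0,0]],"twist":[0,0,0,0,0,0,0]}'
python3 -m crank '{"slide":[[0,-0.02,0],[0,-0.04,0],[-0.02,-0.04,0],[-0.025,-0.04,0],[-0.025,-0.02,0],[0,0,0],[0,0,0]],"twist":[0,0,0,0,0,0,0]}'
python3 - <<'E'
from h import *
from bench import status
S={n:snap(n) for n in("side","top")}; st=status.sense(); print(st["tool_pos"],st["ft_force"],st["tcp_rot"])
print(tubefit(S,"orange",(433,-175)))
cv2.imwrite("pics/j1.png",np.hstack([cv2.resize(S["side"]["img"][220:420,290:490],(400,400),interpolation=cv2.INTER_CUBIC),cv2.resize(S["top"]["img"][170:320,340:490],(400,400),interpolation=cv2.INTER_CUBIC)])[:,:,::-1])
E
```

```text
time: 21.35
tool_pos: [600.3, -103.6, 79.0]
tcp_rot: [180.0, 0.0, 94.0]
ft_force: [-0.2, -0.1, -0.7]
finger_gap: 51.0
time: 22.05
tool_pos: [602.1, -104.0, 213.0]
tcp_rot: [179.7, 0.1, 94.0]
ft_force: [-0.2, -0.3, 0.1]
finger_gap: 50.9
time: 22.75
tool_pos: [444.6, -184.5, 207.9]
tcp_rot: [-179.9, -0.1, 93.8]
ft_force: [-0.2, -0.6, 1.0]
finger_gap: 51.7
[ 445.48416091 -183.76396402  208.19765943] [-0.69678418 -0.91497523 -0.91629054] [-1.79941785e+02 -6.25083182e-02  9.39662636e+01]
(array([ 433.18168283, -175.18151518]), array([-0.08570987,  0.50654764, -0.42625649, -0.40156718]), [(np.int32(232), 322.2617542319931), (np.int32(115), 128.53329689241946)])
```

View pics/j1.png

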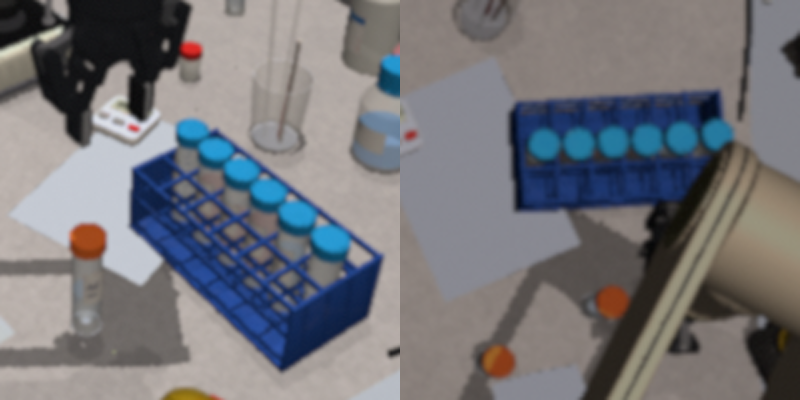

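```bash
python3 -m crank '{"slide":[[0.0095,-0.0115,0.01],[0,0,0.03],[0,0,0.02],[0,0,0],[0,0,0]],"twist":[0,0,0,0,0]}'
```

```text
time: 23.35
tool_pos: [433.6, -175.0, 149.0]
tcp_rot: [-179.9, -0.0, 94.0]
ft_force: [0.5, -0.5, 1.0]
finger_gap: 51.1
```

```bash
python3 -m crank '{"slide":[[0,0,0.025],[0,0,0.02],[0,0,0.015],[0,0,0.01],[0,0,0.005],[0,0,0],[0,0,0]],"twist":[0,0,0,0,0,0,0]}'
python3 - <<'E'
from h import *
s=snap("side")
v=cv2.resize(s["img"][280:400,270:390],(600,600),interpolation=cv2.INTER_CUBIC)
cv2.imwrite("pics/j2.png",v[:,:,::-1])
E
```

```text
time: 24.05
tool_pos: [434.1, -176.1, 75.1]
tcp_rot: [179.9, 0.0, 94.0]
ft_force: [0.5, -0.0, 0.3]
finger_gap: 51.1
```

View pics/j2.png

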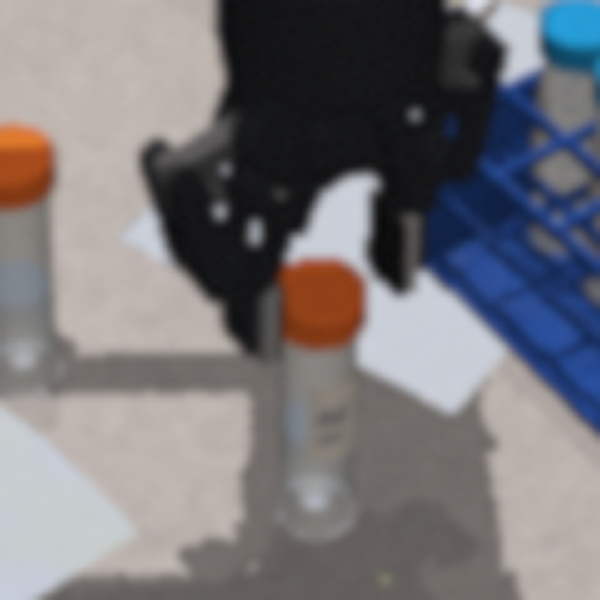

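```bash
python3 -m crank '{"slide":[[0,0,0],[0,0,0],[0,0,0],[0,0,0],[0,0,0],[0,0,0],[0,0,0],[0,0,0]],"twist":[0,0,0,0,0,0,0,0]}' 1 80
python3 -m crank '{"slide":[[0,0,-0.01],[0,0,-0.03],[0,0,-0.035],[0,0,-0.035],[0,0,-0.035],[0,0,-0.025],[0,0,0]],"twist":[0,0,0,0,0,0,0]}'
python3 -m crank '{"slide":[[0.03,0.0116,0],[0.04,0.0155,0],[0.043,0.0166,0],[0.043,0.0166,0],[0.043,0.0166,0],[0.043,0.0166,0],[0.043,0.0166,0],[0.043,0.0166,0]],"twist":[0,0,0,0,0,0,0,0]}'
python3 -m crank '{"slide":[[0.04,0.0155,0],[0.0346,0.0133,0],[0,0,0],[0,0,0],[0,0,0]],"twist":[0,0,0,0,0]}'
python3 - <<'E'
from h import *
from bench import status
S=snap("side"); T=snap("top"); st=status.sense(); print(st["tool_pos"],st["ft_force"],st["tcp_rot"])
p=st["tool_pos"]
ring=[cyl(561.3,237.1,d,153,153)[:72] for d in(45,35)]
overlay(S,"pics/k1.png",[(p[0],p[1],p[2]-74.3)],(561,237,180),350,300,6,ring)
overlay(T,"pics/k2.png",[(p[0],p[1],p[2]-74.3)],(561,237,180),350,300,6,ring)
E
```

```text
time: 24.9
tool_pos: [434.4, -176.3, 75.4]
tcp_rot: [179.9, 0.1, 94.0]
ft_force: [-0.7, 0.2, 5.7]
finger_gap: 31.1
time: 25.6
tool_pos: [435.2, -176.7, 249.4]
tcp_rot: [179.6, 0.2, 94.0]
ft_force: [1.1, 0.2, -0.4]
finger_gap: 31.5
time: 26.4
tool_pos: [536.8, 162.1, 243.3]
tcp_rot: [-179.9, 0.0, 94.0]
ft_force: [1.3, -1.0, -0.3]
finger_gap: 31.5
time: 26.9
tool_pos: [560.3, 235.8, 243.5]
tcp_rot: [-179.9, 0.0, 93.9]
ft_force: [-0.3, 0.4, -0.6]
finger_gap: 31.2
[560.5980948  235.47981627 244.10150803] [ 1.16664398 -0.24080564  0.21446053] [-1.79990198e+02  1.46872044e-02  9.38781029e+01]
```

View pics/k1.png

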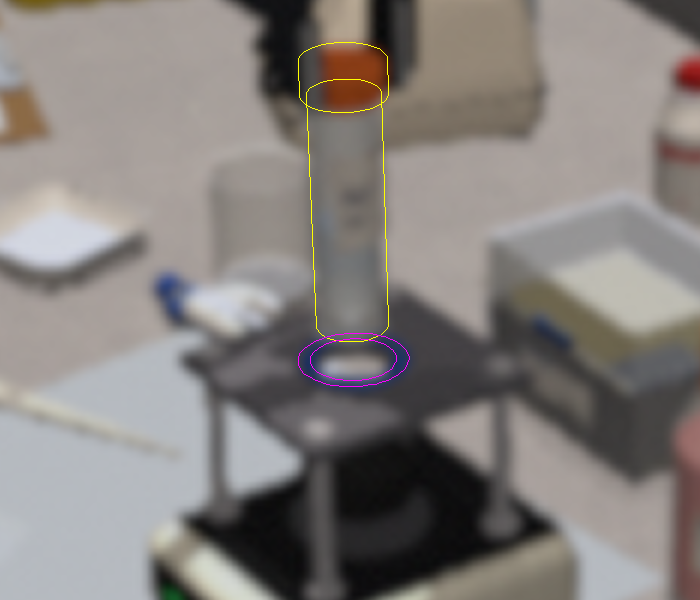

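View pics/k2.png

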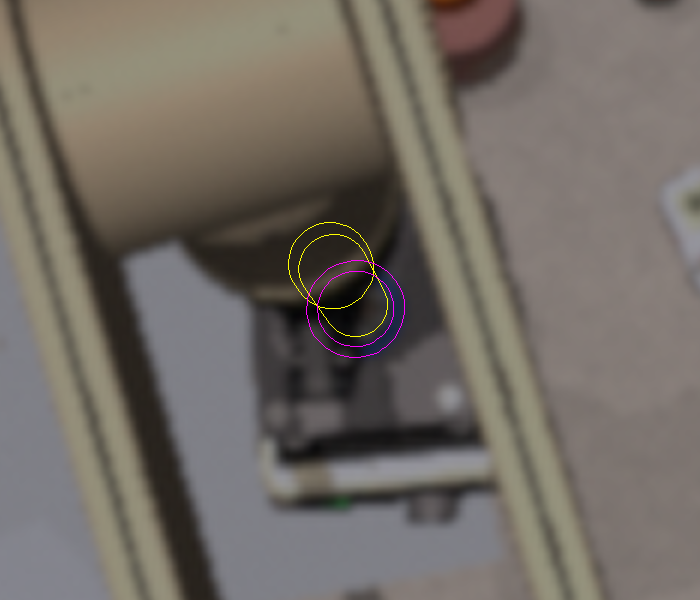

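```bash
python3 -m crank '{"slide":[[0.0017,0.0005,0.006],[0,0,0.005],[0,0,0],[0,0,0]],"twist":[0,0,0,0]}'
python3 - <<'E'
from h import *
from bench import status
S=snap("side"); T=snap("top"); st=status.sense(); print(st["tool_pos"],st["ft_force"],st["tcp_rot"])
p=st["tool_pos"]
S["img"]=np.clip(S["img"].astype(float)*1.5,0,255).astype(np.uint8)
T["img"]=np.clip(T["img"].astype(float)*2,0,255).astype(np.uint8)
ring=[cyl(561.3,237.1,d,153,153)[:72] for d in(45,35)]
overlay(S,"pics/k3.png",[(p[0],p[1],p[2]-75.3)],(561,237,180),350,300,12,ring)
overlay(S,"pics/k4.png",[],(561,237,180),350,300,12,[])
overlay(T,"pics/k5.png",[],(561,237,180),350,300,12,[])
E
```

```text
time: 27.4
tool_pos: [560.9, 238.1, 232.7]
tcp_rot: [-180.0, 0.0, 93.9]
ft_force: [0.3, 0.4, -0.4]
finger_gap: 31.2
[561.18111337 238.29511734 233.26552197] [-0.06414826 -0.48622264 -0.87871915] [ 1.79988359e+02 -5.07690964e-03  9.39451413e+01]
```

View pics/k3.png

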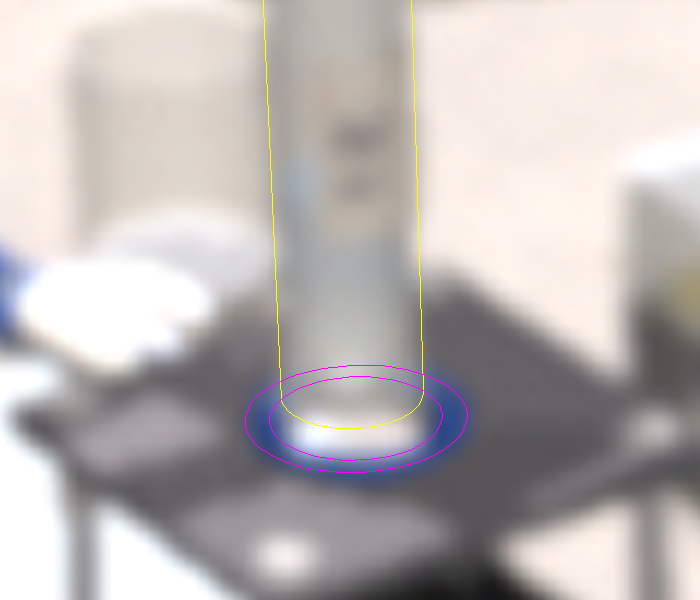

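View pics/k4.png

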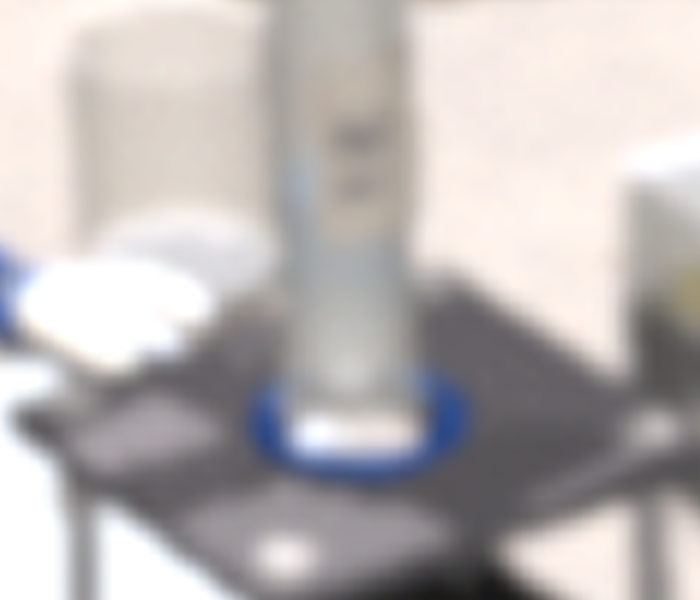

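View pics/k5.png

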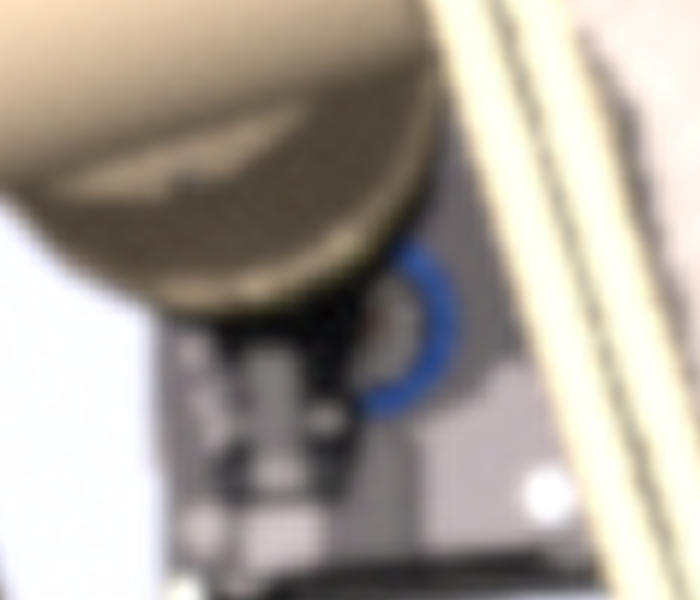

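```bash
python3 - <<'E'
from h import *
from bench import status
P=[]
for i in range(6):
    T=snap("side"); P.append(status.sense()["tool_pos"])
P=np.array(P); print(P.mean(0),P.std(0))
E
```

```text
[561.22105105 238.39377422 233.30117198] [0.02336798 0.03254878 0.03645086]
```

```bash
python3 -m crank '{"slide":[[-0.0005,-0.0001,0.003],[0,0,0.002],[0,0,0.001],[0,0,0.001],[0,0,0],[0,0,0]],"twist":[0,0,0,0,0,0]}'
python3 -m crank '{"slide":[[0,0,0.001],[0,0,0.001],[0,0,0],[0,0,0]],"twist":[0,0,0,0]}'
```

```text
time: 28.4
tool_pos: [561.1, 237.9, 226.1]
tcp_rot: [-180.0, 0.0, 94.0]
ft_force: [0.7, -0.2, -0.3]
finger_gap: 31.1
time: 28.8
tool_pos: [561.1, 237.8, 224.1]
tcp_rot: [180.0, 0.0, 94.0]
ft_force: [0.3, -0.4, 0.4]
finger_gap: 31.2
```

```bash
python3 -m crank '{"slide":[[0,0,0.001],[0,0,0.001],[0,0,0.001],[0,0,0],[0,0,0]],"twist":[0,0,0,0,0]}'
```

```text
time: 29.3
tool_pos: [561.1, 237.8, 220.9]
tcp_rot: [-180.0, 0.0, 94.0]
ft_force: [0.5, -0.4, -1.3]
finger_gap: 31.2
```

```bash
python3 -m crank '{"slide":[[0,0,0.003],[0,0,0.003],[0,0,0.003],[0,0,0],[0,0,0]],"twist":[0,0,0,0,0]}'
python3 - <<'E'
from h import *
S=snap("side")
S["img"]=np.clip(S["img"].astype(float)*1.5,0,255).astype(np.uint8)
overlay(S,"pics/k6.png",[],(561,237,150),350,300,10,[])
E
```

```text
time: 29.8
tool_pos: [560.9, 237.8, 211.8]
tcp_rot: [-180.0, 0.0, 94.0]
ft_force: [0.8, -0.6, -0.2]
finger_gap: 31.5
```

View pics/k6.png

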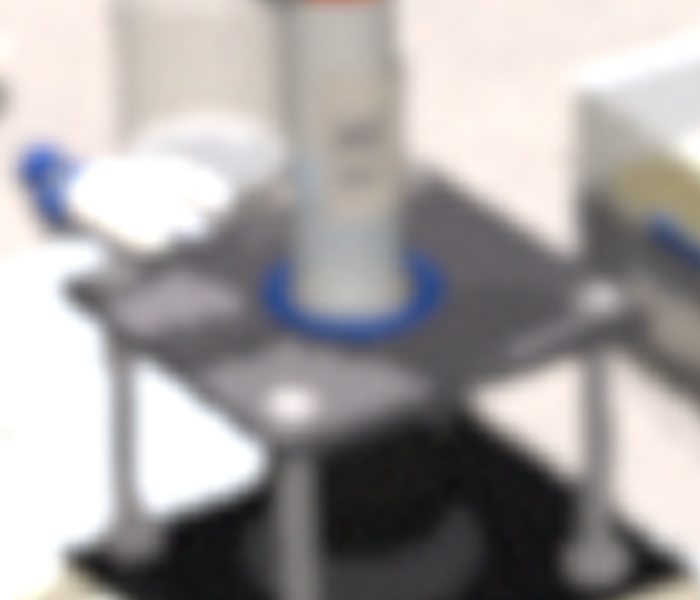

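```bash
python3 -m crank '{"slide":[[0,0,0.006],[0,0,0.006],[0,0,0.006],[0,0,0.006],[0,0,0.005],[0,0,0.002],[0,0,0],[0,0,0]],"twist":[0,0,0,0,0,0,0,0]}'
```

```text
time: 30.65
tool_pos: [561.0, 237.8, 181.0]
tcp_rot: [-180.0, 0.0, 93.9]
ft_force: [2.4, -1.3, -2.4]
finger_gap: 31.4
```

```bash
python3 -m crank '{"slide":[[0,0,0.001],[0,0,0.001],[0,0,0.001],[0,0,0],[0,0,0],[0,0,0]],"twist":[0,0,0,0,0,0]}'; python3 - <<'E'
from h import *
from bench import status
P=[]
for i in range(6):
    snap("side"); s=status.sense(); P.append(np.r_[s["tool_pos"],s["ft_force"]])
P=np.array(P); print(P.mean(0).round(2),P.std(0).round(2))
E
```

```text
time: 31.25
tool_pos: [561.1, 237.8, 178.1]
tcp_rot: [180.0, 0.0, 94.0]
ft_force: [2.6, -1.6, 0.5]
finger_gap: 31.3
[ 5.6112e+02  2.3785e+02  1.7811e+02  2.0700e+00 -9.8000e-01 -3.4000e-01] [0.01 0.01 0.01 0.35 0.25 0.34]
```

```bash
python3 -m crank '{"slide":[[-0.0003,0.0005,0],[0,0,0.001],[0,0,0.001],[0,0,0],[0,0,0],[0,0,0]],"twist":[0,0,0,0,0,0]}'; python3 - <<'E'
from h import *
from bench import status
P=[]
for i in range(6):
    snap("side"); s=status.sense(); P.append(np.r_[s["tool_pos"],s["ft_force"]])
P=np.array(P); print(P.mean(0).round(2),P.std(0).round(2))
E
```

```text
time: 32.15
tool_pos: [561.4, 237.6, 176.0]
tcp_rot: [-180.0, 0.0, 94.0]
ft_force: [1.2, -0.5, -0.6]
finger_gap: 31.3
[ 5.6152e+02  2.3761e+02  1.7608e+02 -1.5000e-01 -3.6000e-01 -4.8000e-01] [0.04 0.01 0.04 0.33 0.45 0.54]
```

Lateral force is gone. I'll continue down to the cup.

```bash
python3 -m crank '{"slide":[[0,0,0.001],[0,0,0.001],[0,0,0],[0,0,0]],"twist":[0,0,0,0]}'; python3 - <<'E'
from h import *
from bench import status
P=[]
for i in range(6):
    snap("side"); s=status.sense(); P.append(np.r_[s["tool_pos"],s["ft_force"]])
P=np.array(P); print(P.mean(0).round(2),P.std(0).round(2))
E
```

```text
time: 32.85
tool_pos: [561.7, 237.6, 174.4]
tcp_rot: [180.0, -0.0, 94.0]
ft_force: [0.0, 0.5, 2.0]
finger_gap: 31.3
[5.6172e+02 2.3763e+02 1.7430e+02 1.1000e-01 1.1000e-01 2.2800e+00] [0.02 0.02 0.06 0.36 0.41 0.57]
```

```bash
python3 -m crank '{"slide":[[0,0,0.001],[0,0,0.001],[0,0,0.001],[0,0,0],[0,0,0]],"twist":[0,0,0,0,0]}'; python3 - <<'E'
from h import *
from bench import status
P=[]
for i in range(10):
    snap("side"); s=status.sense(); P.append(np.r_[s["tool_pos"],s["ft_force"],s["finger_gap"]])
P=np.array(P); print(P.mean(0).round(2),P.std(0).round(2))
E
```

```text
time: 33.65
tool_pos: [561.7, 237.6, 171.3]
tcp_rot: [180.0, -0.0, 94.0]
ft_force: [1.4, 0.3, 3.2]
finger_gap: 31.1
[5.6170e+02 2.3760e+02 1.7122e+02 1.0400e+00 1.2000e-01 3.6400e+00
 3.1370e+01] [0.01 0.01 0.04 0.42 0.61 0.33 0.14]
```

```bash
python3 -m crank '{"slide":[[0,0,0.001],[0,0,0.001],[0,0,0.0007],[0,0,0],[0,0,0],[0,0,0]],"twist":[0,0,0,0,0,0]}'; python3 - <<'E'
from h import *
from bench import status
P=[]
for i in range(10):
    S=snap("side"); s=status.sense(); P.append(np.r_[s["tool_pos"],s["ft_force"],s["finger_gap"]])
P=np.array(P); print(P.mean(0).round(2),P.std(0).round(2),s["tcp_rot"],s["time"])
cv2.imwrite("pics/z.png",np.hstack([cv2.resize(S["img"][150:270,230:350],(400,400),interpolation=cv2.INTER_CUBIC),cv2.resize(S["img"][240:400,340:500],(400,400),interpolation=cv2.INTER_CUBIC)])[:,:,::-1])
E
```

```text
time: 34.75
tool_pos: [561.7, 237.6, 168.6]
tcp_rot: [180.0, -0.0, 94.0]
ft_force: [0.3, -1.0, 5.2]
finger_gap: 31.3
[5.6169e+02 2.3761e+02 1.6856e+02 1.4200e+00 4.3000e-01 4.8900e+00
 3.1350e+01] [0.02 0.02 0.02 0.43 0.55 0.56 0.23] [ 1.79980904e+02 -4.34150500e-03  9.39540574e+01] 35.25
```

View pics/z.png

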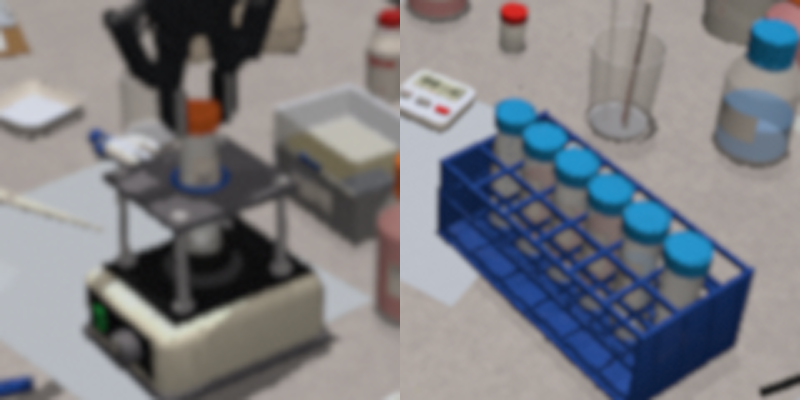

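The picture shows the tube upright through the port with its foot in the cup, and six caps level in the rack. The push is about 5.3 N, which is roughly 5.8 mm of travel.

```bash
python3 -c "
from bench import hand_in; print(hand_in())"
```

```text
the job is handed in; nothing more can be done
None
```

I seated both spare tubes in the rack, then pressed the mixer cup with the sample tube. I handed the job in at about 35 s, still gripping the tube. No verdict came back.

- **Spares:** The free places were the two ends of the middle row. Each spare met no resistance at either grid, then touched the rack floor. The final picture shows all six caps level in the row.
- **Sample:** I took the orange-capped tube farthest to the robot's right, at about (433, -175) mm. It went upright through the round port. On the way down it rubbed the port edge with about 2 N, which stopped after I shifted it 0.5 mm.
- **Cup:** The last readings averaged 4.9 N upward, or about 5.3 N with the roughly -0.5 N reading from before contact taken out. That is about 5.7 mm of the 8 mm travel by force and 5.8 mm by height, past the 4 mm switch-on point. A sideways push of about 1.4 N remained on the tube.
- **Disagreements:** The two cameras differed by 2 to 5 mm on positions, so I used averages and felt for contact. The fingertips also looked about 25 mm farther back in the side picture than the described tool tip. I set the grip height from the pictures, and it held without visible slip.

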